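# Interleave two dish trays, then hold the sprung incubator lid at its pointer

## Robot

A 6-joint arm with a two-finger parallel gripper is mounted at the origin on the work surface. World frame = base frame: x ahead of the robot, y to its left, z up, the work surface at z = 0. Lengths are in m, angles in rad, forces in N, time in s.
With the tool pointing down it reaches from about 0.3 to 0.875 m from the base axis. Payload 6.4 kg.
Tool frame: the origin (TCP) lies at the very end of the fingers, on their centre line; the grasp point (between the pads) lies 19 mm behind it (ctrl.hold_point_z is the distance from the TCP to the grasp point, in m); y points along the fingers, x is the direction in which the jaws open and shut, and the axes are right-handed (so a half turn about y gives the same grasp; the last joint's range is limited). The gripper opens to 85 mm and grips with 20 to 120 N. Pads are 22 mm wide; open, the fingers measure 114 mm over their backs; the gripper's body (76 mm by 85 mm) begins 54 mm behind the grasp point. The pads swing forward as they close: fully open they stand 13 mm farther back than shut.
Start: joints at [1.019, 0.181, 1.607, -0, 1.354, -0.206], TCP at [0.195, 0.541, 0.205] pointing down, gripper open.
Joint ranges: [-2.99, 2.99], [-0.89, 2.07], [0.3, 2.58], [-1.14, 4.28], [0, 2.63], [-3.12, 3.12]. Speed limits (rad/s): [2.57, 2.57, 3.01, 3.14, 3.14, 3.14].

## Interface

Orientations are given as a unit quaternion [w, x, y, z].
In Python, from bench import ctrl, imaging gives the robot as it stands.
- The arm moves only by the shell command python3 -m jog 'ROWS'. ROWS is JSON, a list of rows, each a list of 3 entries, a list of its own where there are three numbers: the shift along the tool's x, y, z in cm, then the turn, a rotation vector about the tool's x, y, z in rad, then the finger opening in cm, from 0 to 8.54. A call has 1 to 12 rows; each row shifts and turns the pose as measured when the row begins, along the tool's axes as they then stand; what a row does not reach is not made up. A row lasts 1/12 s, in which the tool goes at most 41.7 mm and 7.16 degrees, less where a joint would pass 70% of its speed; a pose out of reach is approached as far as the arm can. A call is refused whole if a number of a shift passes 4.17 or a number of a turn 0.125, either way. A call with a gripper value outside its range is refused whole. The fingers move at their own pace and stop on an object; the grip force is fixed at half the most. Time passes only in rows, so rows that do not move let the fingers close. It gives the time, the measured TCP pose, the force and the opening at its end, in the units of the state.
- ctrl.get_obs(): the state, without advancing time (a new reading comes with each control period).
- imaging.camera(name): name is "side" or "top"; returns a dict with "frame" (400x640x3 uint8, red, green, blue), "depth" (400x640 float32, m along the optical axis (not along the pixel's ray), 0 where there is no reading), "K" (3x3 intrinsics, pixels), "k1" (the pictures are not rectified: a ray, as slopes to the right and down, at radius r is drawn at 1 + k1 r^2 times it, then the intrinsics apply), "R" (3x3) and "t" (3): a world point X has camera coordinates R X + t. Camera axes: x right, y down, z forward; pixel columns grow to the right and rows downward; lengths in m; the calibration is good to about 2 mm. A picture is of the moment at which its call begins.
- ctrl.hand_in(): hands the job in, once; it reports no verdict.
The state is a dict: "time_s": time; "q": joint angles; "dq": joint speeds; "joint_efforts": joint torques, N m; "eef_pos": TCP position; "eef_rot": TCP orientation; "wrist_force": force on the tool from outside, world axes, zero at the start; "torque": the same for the moment, N m; "opening": opening from 0.0 (shut) to 1.0 (fully open).
Only numpy, scipy, OpenCV 4.12 (cv2) and the standard library are available. Lean on these libraries where they do the work, as an engineer would, in place of code of your own. Each camera call takes 0.05 s, during which the arm holds its last target. There are 200 camera calls.

## Task

A colleague is about to load a double layer of culture dishes into the small incubator: lay the separator sheet squarely on the dish tray in the loading dock, then stack the second dish tray squarely on the sheet, setting both down without dropping them. Then lift the incubator's sprung lid by its bar until the lid is level with (parallel to) the pointer arm at its side, and finish while still holding the lid there, since it springs shut when let go. Leave the pointer arm, dish stack, tip box and bottle alone.

Things in the scene. Friction and masses are not known exactly. Their poses are not given: they have to be found in the camera images.
- lower_tray_top (a point): Centre of the top rim of the lower dish tray, 34 mm above the bench, z up. The open-topped grey tray, 114 mm long (x) x 46 mm wide (y) x 24 mm tall, holds three round white dishes below its rim and is fixed on the middle of the loading dock, a flat aluminium plate 160 x 100 x 10 mm fixed to the bench.
- sheet_center (a point): Centre of the separator sheet: loose, stiff, flat, white, 114 mm long (x) x 54 mm wide (y) x 5 mm thick, 40 g. It starts flat, underside 22 mm above the bench, on a fixed white riser block 80 (along x) x 26 (along y) x 22 mm tall: its long edges overhang the block by about 14 mm each side, to be gripped across the 54 mm width.
- upper_tray_center (a point): Centre (half-way up) of the second dish tray, loose, starting on the bench: the same grey tray as in the dock, 114 mm long (x axis) x 46 mm wide (y axis) x 24 mm tall, 0.11 to 0.22 kg, gripped across the 46 mm width. When stacked its underside is 39 mm above the bench.
- lid_hinge (a point): Middle of the lid's hinge axis on the incubator, a white open-topped box fixed to the bench, 180 mm deep (x) x 220 mm wide (y) x 90 mm tall under its lid. The axis runs along this point's y, 99.5 mm above the bench, at the far edge of the box, 88 mm behind its middle; x points level from the box's front to its back, z up.
- lid_bar (a point): Middle of the lid's lifting bar: round steel, 12 mm thick, 116 mm long, along y (parallel to the hinge), on posts at y = +-52 mm. In the lid's frame it is 155 mm in front of the hinge axis (-x) and 45.5 mm above it (+z), 38 mm above the lid's top face. Turns with the lid: x lies along the lid towards the hinge, z is its normal. Lid: white plate 182 x 222 x 15 mm, mid-plane through the hinge axis.
- lid (a joint): Opening angle of the lid in rad: 0 shut (level), growing as its front edge (towards the robot) rises, at most 1.2. A spring and the lid's weight press it shut: lifting at the bar takes about 5 N at first and up to about 8 N at 0.9 rad; let go, it shuts.
- pointer (a joint): Angle of the pointer arm in rad, about the same hinge axis and measured in the same way as the lid's (the lid is level with the arm when both values are equal). Between 0.45 and 0.85; it is the mark and must stay as it is.
- pointer_tip (a point): Free end of the pointer arm, a thin dark steel strip 160 mm long that points from the hinge axis forwards and up, just outside the box's left-hand side (its +y side, 126 mm from the middle), over a scale arc. Its x axis lies along the arm towards the hinge.
- dish_stack: Bystander: stack of three closed white dishes, 60 mm across and 45 mm tall in all; origin at its underside. Leave alone.
- tip_box: Bystander: blue box with clear cover, 122 x 87 x 67 mm; origin at the centre of its underside. Leave alone.
- reagent_bottle: Bystander: amber bottle 60 mm across, 130 mm tall; origin at its underside. Leave alone.
Things that resemble listed ones, but are neither listed nor needed, are in the scene too. What is shaped like the part that bears sheet_center but blue or purple is not meant.

How it is judged:
On the way, in this order (a step that is already met when the one before it is completed fails the run):
1. the separator sheet lies squarely on the lower tray, released (x of sheet_center in the frame of lower_tray_top between -0.012 and 0.012 m and y of sheet_center in the frame of lower_tray_top between -0.01 and 0.01 m and z of sheet_center in the frame of lower_tray_top between -0.001 and 0.006 m and angle between the x axis of sheet_center and the x axis of lower_tray_top, either way round below 0.14 rad and contact force between sheet and dock above 0.05 N and contact force between each of the fingers, upper_tray and sheet below 0.05 N), for 0.2 s.
2. the second tray stands squarely on the sheet, released (x of sheet_center in the frame of lower_tray_top between -0.012 and 0.012 m and y of sheet_center in the frame of lower_tray_top between -0.01 and 0.01 m and z of sheet_center in the frame of lower_tray_top between -0.001 and 0.006 m and angle between the x axis of each of sheet_center, upper_tray_center and the x axis of lower_tray_top, either way round below 0.14 rad and contact force between sheet and dock above 0.05 N and contact force between the fingers and sheet below 0.05 N and x of upper_tray_center in the frame of lower_tray_top between -0.012 and 0.012 m and y of upper_tray_center in the frame of lower_tray_top between -0.01 and 0.01 m and z of upper_tray_center in the frame of lower_tray_top between 0.013 and 0.02 m and angle between upper_tray_center's own z axis and vertical below 0.08 rad and contact force between upper_tray and sheet above 0.3 N and contact force between the fingers and upper_tray below 0.05 N), for 0.2 s.
3. the lid is held level with the pointer arm (angle between the x axis of lid_bar and the x axis of pointer_tip, either way round below 0.09 rad and value of joint lid above 0.3 rad and velocity of joint lid between -0.1 and 0.1 rad/s and contact force between the fingers and lid above 1.5 N and contact force between each of upper_tray, sheet, dish_stack, tip_box, reagent_bottle and lid below 0.1 N), for 0.5 s.
At the end, for the whole second after the job is handed in: Fingers alone hold the lid (over 1.5 N), still, within 0.09 rad of the pointer arm, for the last second. Sheet on the lower tray, second tray upright on the sheet, each within 12 mm lengthwise, 10 mm across and 0.14 rad of the lower tray, both released (all of step 2 and all of step 3); the arm keeps its last pose, push and grip.
It fails at once if the sheet is dropped (faster than 0.6 m/s, out of the fingers) (linear speed of sheet above 0.6 m/s and contact force between the fingers and sheet below 0.05 N).
It fails at once if the second tray is dropped (faster than 0.6 m/s, out of the fingers) (linear speed of upper_tray above 0.6 m/s and contact force between the fingers and upper_tray below 0.05 N).
It fails at once if the pointer arm is moved by more than 15 mm at its tip (distance of pointer_tip from where it was at the start of the episode above 0.015 m).
It fails at once if the dish stack, tip box or bottle is moved by more than 30 mm (distance of any of dish_stack, tip_box, reagent_bottle from where it was at the start of the episode above 0.03 m).
It also fails if it takes over 72 s, if anything falls off the work surface, if the arm or the gripper's body presses on something with over 40 N, if the wrist force passes 120 N, or if a joint passes its speed limit or range.

## Working session

There is one attempt and no reset: what is moved stays moved. The work goes in short steps, Python scripts to look and compute and a shell command to move; the robot and the scene stay as the last step left them, time stands still between calls to the robot, and variables do not carry over. Pictures are saved under pics/ and viewed, about 8 in all and at most 12, crops included, and the job is handed in when it is done.

```bash
ls; mkdir -p pics
cat > h.py <<'E'
import numpy as np, cv2
from bench import ctrl, imaging
from scipy.spatial.transform import Rotation as Rn
def cam(n):
    c=imaging.camera(n); c['bgr']=np.ascontiguousarray(c['frame'][:,:,::-1]); return c
def pts(c):
    "world point of every pixel from depth (HxWx3), nan where none"
    H,W=c['depth'].shape; v,u=np.mgrid[:H,:W].astype(float)
    d=np.array([c['k1'],0,0,0,0],float)
    s=cv2.undistortPoints(np.stack([u,v],-1).reshape(-1,1,2),np.array(c['K'],float),d).reshape(H,W,2)
    z=np.where(c['depth']>0,c['depth'],np.nan)
    X=np.dstack([s[...,0]*z,s[...,1]*z,z])
    return (X-np.array(c['t']))@np.array(c['R'])
def st():
    o=ctrl.get_obs(); q=o['eef_rot']; R=Rn.from_quat([q[1],q[2],q[3],q[0]]).as_matrix()
    return o,R
E
python3 - <<'E'
from h import *
for n in('top','side'):
    c=cam(n); cv2.imwrite(f'pics/{n}0.png',c['bgr']); P=pts(c); np.savez(f'{n}0.npz',P=P,bgr=c['bgr'])
    print(n,c['K'].tolist() if hasattr(c['K'],'tolist') else c['K'],c['k1'],-np.array(c['R']).T@c['t'])
o,R=st(); print(o,R.round(3))
E
```

```text
pics
top [[432.55833289683216, 0.0, 312.1716963125974], [0.0, 432.55833289683216, 206.83776610017443], [0.0, 0.0, 1.0]] -0.10075362601593585 [ 0.36612355 -0.01277324  1.34858054]
side [[377.3617341036679, 0.0, 319.73204811099635], [0.0, 377.3617341036679, 194.508904015618], [0.0, 0.0, 1.0]] -0.036589690206515375 [ 0.33368063 -0.76077389  0.69128711]
{'time_s': 0.1, 'q': array([ 1.01871546e+00,  1.81523626e-01,  1.60789138e+00,  6.47740832e-06,
        1.35383808e+00, -2.06296690e-01]), 'dq': array([-0.00063696, -0.00179534, -0.00331565,  0.00048679,  0.00090682,
       -0.00143075]), 'joint_efforts': array([-2.66913767e-04, -4.45874798e+01, -3.52238703e+01, -2.79666292e-04,
        4.15118120e-03,  2.89101922e-05]), 'eef_pos': array([0.19457407, 0.5404975 , 0.20415035]), 'eef_rot': array([-0.57833187,  0.57879169,  0.40598895, -0.40706928]), 'wrist_force': array([ 0.46581248, -0.1766705 , -0.89107938]), 'torque': array([0.0594987 , 0.00395722, 0.0067911 ]), 'opening': 0.9983860265506794} [[ 0.339 -0.001 -0.941]
 [ 0.941 -0.001  0.339]
 [-0.002 -1.     0.   ]]
```

View pics/top0.png

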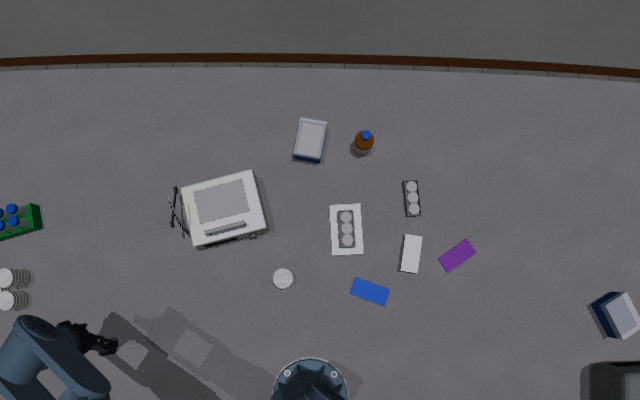

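View pics/side0.png

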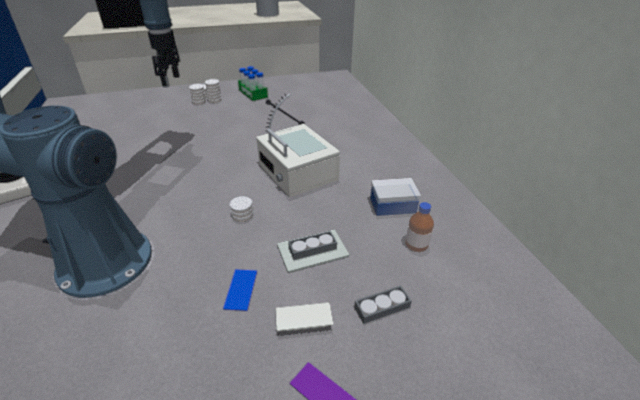

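Top view candidates for the sheet: white (411,253), blue (370,291) and purple (457,255). The white one is the sheet, and the other two are decoys. Candidates for the trays are (412,198), loose on the bench, and (346,229), in the dock on its pale plate. The incubator is at (222,209) with its bar at about (226,227), and the pointer is at about (180,212).

```bash
cat >> h.py <<'E'
def ray(c,uv,z):
    "pixels -> world points on plane z"
    d=np.array([c['k1'],0,0,0,0],float)
    s=cv2.undistortPoints(np.array(uv,float).reshape(-1,1,2),np.array(c['K'],float),d).reshape(-1,2)
    R=np.array(c['R']); D=np.c_[s,np.ones(len(s))]@R; o=-R.T@np.array(c['t'])
    return o+D*((z-o[2])/D[:,2])[:,None]
def rect(c,mask,z):
    "min-area rect of biggest blob cast on plane z: centre, sides, yaw of long side"
    cs,_=cv2.findContours(mask.astype(np.uint8),0,1)
    k=max(cs,key=cv2.contourArea).reshape(-1,2); X=ray(c,k,z)[:,:2]
    (cx,cy),(w,h),a=cv2.minAreaRect((X*1000).astype(np.float32))
    if h>w: a+=90; w,h=h,w
    return np.round([cx,cy,w,h,(a+90)%180-90],1),k.min(0),k.max(0)
E
python3 - <<'E'
from h import *
c=cam('top'); b=c['bgr']; g=cv2.cvtColor(b,cv2.COLOR_BGR2GRAY); P=pts(c)
def win(m,x0,y0,x1,y1):
    k=np.zeros_like(m); k[y0:y1,x0:x1]=m[y0:y1,x0:x1]; return k
for nm,w,z0 in(('sheet',(395,228,430,280),.027),('utray',(395,172,430,224),.024),('ltray',(334,204,358,254),.034),('dock',(322,198,372,262),.01)):
    m=(P[...,2]>{'sheet':.012,'utray':.01,'ltray':.022,'dock':.004}[nm])
    print(nm,'depth',rect(c,win(m,*w),z0), 'zmed',np.nanpercentile(P[w[1]:w[3],w[0]:w[2],2],[50,90,97]).round(4))
    mm=(g>150) if nm in('sheet','dock') else (g<75)
    mm=cv2.morphologyEx(mm.astype(np.uint8),cv2.MORPH_CLOSE,np.ones((9,9)))
    print(nm,'colour',rect(c,win(mm,*w),z0))
np.savez('top0.npz',P=P,bgr=b)
a=cv2.resize(b[170:290,320:480],None,fx=4,fy=4,interpolation=2)
cb=cv2.resize(b[160:260,160:280],None,fx=5,fy=4.8,interpolation=2)
cv2.imwrite('pics/crop1.png',a); cv2.imwrite('pics/crop2.png',cb)
E
```

```text
sheet depth (array([ 436.9, -299.8,  114.9,   55.5,   -8.2]), array([400, 234], dtype=int32), array([422, 273], dtype=int32)) zmed [0.0037 0.0301 0.0322]
sheet colour (array([ 437.3, -300.3,  112.8,   53.1,   -8.3]), array([401, 234], dtype=int32), array([422, 272], dtype=int32))
utray depth (array([ 611.6, -305.1,  116.3,   50.7,    5.1]), array([403, 179], dtype=int32), array([421, 215], dtype=int32)) zmed [0.0036 0.0247 0.0272]
utray colour (array([ 607.7, -301.6,  113.4,   51.3,    5.8]), array([402, 180], dtype=int32), array([421, 216], dtype=int32))
ltray depth (array([ 509.2, -101.5,  115. ,   46.7,    4.5]), array([338, 209], dtype=int32), array([355, 247], dtype=int32)) zmed [0.0169 0.0359 0.038 ]
ltray colour (array([450.8, -97.1,  30.4,   0. , -88.7]), array([340, 247], dtype=int32), array([350, 247], dtype=int32))
dock depth (array([512.7, -97.3, 174.8, 127.1,   5.3]), array([324, 199], dtype=int32), array([366, 255], dtype=int32)) zmed [0.0074 0.0322 0.0364]
dock colour (array([ 509.4, -101.3,  157.7,   97.6,    4.4]), array([330, 203], dtype=int32), array([363, 254], dtype=int32))
```

View pics/crop1.png

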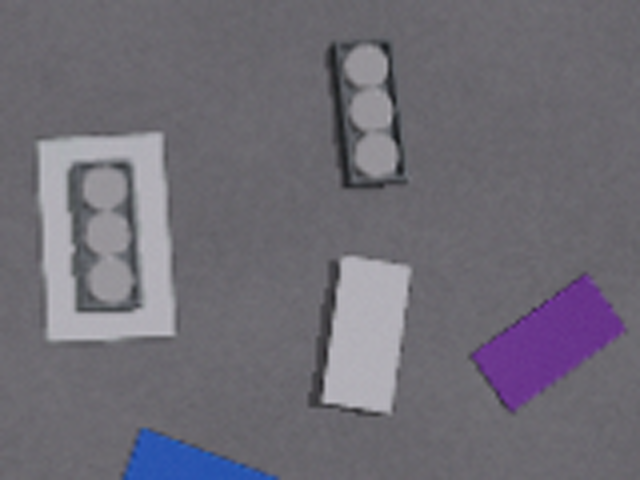

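The crop confirms the choice: a white sheet with a rim shadow from the riser at (368,335), the loose tray at (371,112) and the dock tray at (107,235). Now I'll measure the incubator while the view is clear.

```bash
cat >> h.py <<'E'
def go(x,y,z,yaw=None):
    "remaining shift in tool cm and turn about tool y; yaw of jaw axis in deg"
    o,R=st(); d=R.T@(np.array([x,y,z])-o['eef_pos'])*100
    cur=np.degrees(np.arctan2(R[1,0],R[0,0]))
    print('pos',o['eef_pos'].round(4),'yaw %.1f'%cur,'tilt',R[2].round(3),'shift cm',d.round(2),'turn y',None if yaw is None else round(-np.radians((yaw-cur+180)%360-180),3),'F',np.round(o['wrist_force'],1),'open',round(o['opening'],3),'t',round(o['time_s'],2))
E
python3 - <<'E'
from h import *
t=np.load('top0.npz'); s=np.load('side0.npz')
c=cam('top'); P=pts(c); b=c['bgr']; g=cv2.cvtColor(b,cv2.COLOR_BGR2GRAY)
w=np.zeros(g.shape,bool); w[155:260,160:285]=1
lid=w&(P[...,2]>.09)&(P[...,2]<.122)
print('lid',rect(c,lid,.107),np.nanmedian(P[lid][:,2]))
bar=w&(P[...,2]>.135)&(P[...,2]<.17)
n,l,stt,ce=cv2.connectedComponentsWithStats(bar.astype(np.uint8))
for i in range(1,n):
    if stt[i,4]>8:
        Q=P[l==i]; print('hi blob',stt[i],Q.mean(0).round(4)); 
        try: print(rect(c,l==i,.151))
        except Exception as e: print(e)
p=t['P']
S=s['P']; gs=cv2.cvtColor(s['bgr'],cv2.COLOR_BGR2GRAY)
# pointer in side view
print('side pts dark near pointer')
for (u,v) in [(268,101),(275,106),(280,109),(285,112),(290,115),(295,118),(300,121)]: print(u,v,gs[v,u],S[v,u].round(3))
for n_,B,x0,y0,x1,y1 in(('side',s['bgr'],240,80,350,200),('top',b,160,165,280,255)):
    pass
A=cv2.resize(s['bgr'][85:165,250:350],None,fx=6,fy=6,interpolation=2)
cv2.imwrite('pics/sidecrop.png',A)
E
```

```text
lid (array([554.5, 270.9, 231.5, 186.6, -73.4]), array([180, 168], dtype=int32), array([266, 246], dtype=int32)) 0.1081672787170434
hi blob [173 198   3  11  22] [0.5578 0.3991 0.1485]
(array([555.9, 397.2,  29. ,   5.8,   4.3]), array([173, 198], dtype=int32), array([175, 208], dtype=int32))
hi blob [179 221   6   9  22] [0.4932 0.369  0.1574]
(array([493.7, 372.2,  21.9,   9.5,  40.3]), array([179, 221], dtype=int32), array([184, 229], dtype=int32))
hi blob [204 220  41  15 179] [0.4908 0.2488 0.1507]
(array([490.7, 248.7, 117.2,  12. , -73.8]), array([204, 220], dtype=int32), array([244, 234], dtype=int32))
side pts dark near pointer
268 101 32 [0.488 0.379 0.21 ]
275 106 60 [0.51  0.387 0.187]
280 109 63 [0.527 0.39  0.173]
285 112 63 [0.544 0.397 0.157]
290 115 83 [0.562 0.403 0.142]
295 118 96 [0.632 0.655 0.006]
300 121 76 [0.598 0.412 0.111]
```

View pics/crop2.png

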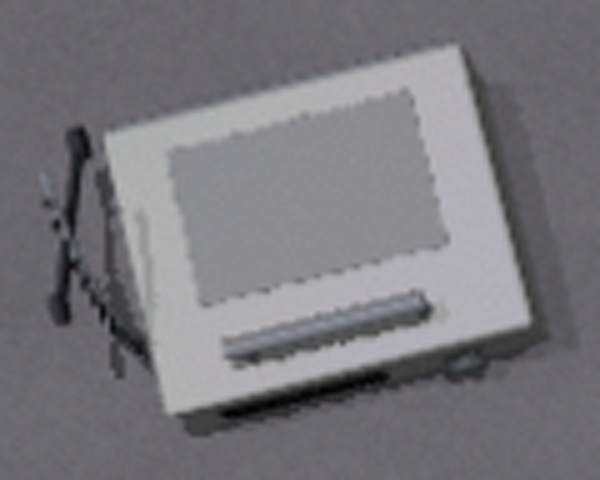

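View pics/sidecrop.png

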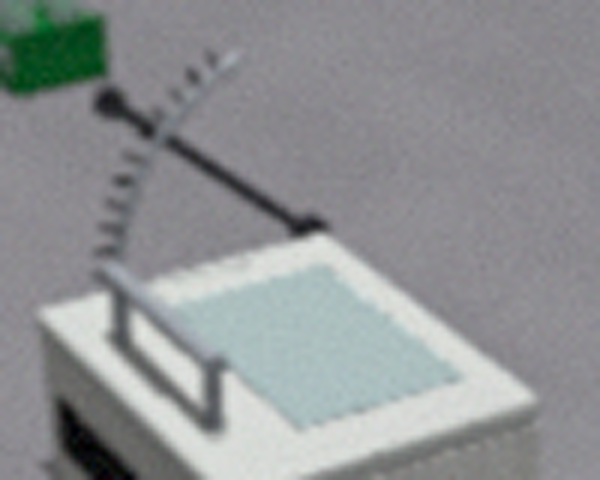

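Side crop: the pointer strip runs from its tip at about (268,101) to the hinge at about (302,122), over the scale arc. The bar measures (0.491,0.249) and 117 mm long, matching the description, and the box x axis is about 16.4°. Moving towards the sheet.

```bash
python3 -m jog '[[[0,-4,0],[0,0,0],8.54],[[0,-3,0],[0,0,0],8.54],[[-2.9,0,-2.1],[0,0,0],8.54],[[-2.9,0,-2.1],[0,0,0],8.54],[[-2.9,0,-2.1],[0,0,0],8.54],[[-2.9,0,-2.1],[0,0,0],8.54],[[-2.9,0,-2.1],[0,0,0],8.54],[[-2.9,0,-2.1],[0,0,0],8.54],[[-2.9,0,-2.1],[0,0,0],8.54],[[-2.9,0,-2.1],[0,0,0],8.54],[[-2.9,0,-2.1],[0,0,0],8.54],[[-2.9,0,-2.1],[0,0,0],8.54]]'
python3 - <<'E'
from h import *
go(.437,-.30,.10,81.8)
s=np.load('side0.npz'); c=cam('side'); g=cv2.cvtColor(s['bgr'],cv2.COLOR_BGR2GRAY)
h=np.array([.6393,.2927,.0995]); a=np.radians(16.4); ex=np.array([np.cos(a),np.sin(a),0]); ey=np.array([-np.sin(a),np.cos(a),0])
v,u=np.where(g<90); k=(u>262)&(u<303)&(v>96)&(v<124)&(abs(v-(101+(u-268)*.62))<4); uv=np.c_[u[k],v[k]]
d=np.array([c['k1'],0,0,0,0]); sl=cv2.undistortPoints(uv.reshape(-1,1,2).astype(float),np.array(c['K']),d).reshape(-1,2)
R=np.array(c['R']); D=np.c_[sl,np.ones(len(sl))]@R; o=-R.T@np.array(c['t'])
X=o+D*(((h+.126*ey-o)@ey)/(D@ey))[:,None]
x=-(X-h)@ex; z=X[:,2]-h[2]
q=(x>.02)&(x<.15)
vx=cv2.fitLine(np.c_[x,z][q].astype(np.float32),2,0,.01,.01).ravel(); print('n',q.sum(),'angle',np.arctan2(vx[1],vx[0]),'thru',vx[2:],'from hinge',np.median(np.arctan2(z,x)[x>.09]), 'reach',np.hypot(x,z).max())
P=s['P'][uv[:,1],uv[:,0]]; f=(P[:,2]>.1)&(abs((P-h)@ey-.126)<.02); p=P[f]; vx=cv2.fitLine(np.c_[-(p-h)@ex,p[:,2]-h[2]].astype(np.float32),2,0,.01,.01).ravel();print('depth',f.sum(),np.arctan2(vx[1],vx[0]),vx)
E
```

```text
time_s: 1.2
eef_pos: [0.2941, 0.1875, 0.2752]
eef_rot: [-0.575, 0.577, 0.41, -0.411]
wrist_force: [1.1, -0.9, -0.1]
opening: 0.999
pos [0.2941 0.1875 0.2752] yaw 71.0 tilt [-0.004 -1.    -0.001] shift cm [-41.36  17.7  -29.4 ] turn y -0.189 F [ 1.1 -0.9 -0.1] open 0.999 t 1.2
n 95 angle 0.74032754 thru [0.08488408 0.07528815] from hinge 0.7267070725588034 reach 0.18672852862471104
depth 104 0.72080046 [0.7512777  0.65998626 0.07057269 0.06242767]
```

```bash
python3 -m jog '[[[-3.2,0,-2.4],[0,0,0],8.54],[[-3.2,0,-2.4],[0,0,0],8.54],[[-3.2,0,-2.4],[0,0,0],8.54],[[-3.2,0,-2.4],[0,0,0],8.54],[[-3.2,0,-2.4],[0,0,0],8.54],[[-3.2,0,-2.4],[0,0,0],8.54],[[-3.2,0,-2.4],[0,0,0],8.54],[[-3.2,0,-2.4],[0,0,0],8.54],[[-3.2,0,-2.4],[0,0,0],8.54],[[-3.2,0,-2.4],[0,0,0],8.54],[[-3.2,2,-2.4],[0,-0.1,0],8.54],[[-3.2,2,-2.4],[0,-0.09,0],8.54]]'
python3 -c "
from h import *
go(.437,-.30,.10,81.8)"
```

```text
time_s: 2.25
eef_pos: [0.4427, -0.2781, 0.2476]
eef_rot: [-0.527, 0.541, 0.465, -0.463]
wrist_force: [-0.2, 0.5, -0.1]
opening: 0.996
pos [ 0.4427 -0.2781  0.2476] yaw 81.9 tilt [-0.011 -1.    -0.017] shift cm [-2.09 14.78  0.51] turn y 0.002 F [-0.2  0.5 -0.1] open 0.996 t 2.25
```

```bash
python3 -m jog '[[[-1,3.5,0.3],[0,0,0],8.54],[[-0.8,3.5,0.2],[0,0,0],8.54],[[0,3.5,0],[0,0,0],8.54],[[0,3.5,0],[0,0,0],8.54],[[0,2.5,0],[0,0,0],8.54],[[0,0,0],[0,0,0],8.54],[[0,0,0],[0,0,0],8.54]]'
python3 - <<'E'
from h import *
go(.437,-.30,.008,81.8)
c=cam('side'); B=c['bgr']; cv2.imwrite('pics/s3.png',cv2.resize(B[220:350,230:400],None,fx=4,fy=4))
E
```

```text
time_s: 2.83
eef_pos: [0.4374, -0.3068, 0.0723]
eef_rot: [-0.528, 0.541, 0.463, -0.462]
wrist_force: [-0.8, -0.4, 0.2]
opening: 0.999
pos [ 0.4374 -0.3068  0.0723] yaw 81.7 tilt [-0.011 -1.    -0.015] shift cm [0.74 6.42 0.24] turn y -0.001 F [-0.8 -0.4  0.2] open 0.999 t 2.83
```

```bash
python3 -m jog '[[[0.4,2,0.1],[0.015,0,-0.011],8.54],[[0.3,2,0.1],[0,0,0],8.54],[[0,1.5,0],[0,0,0],8.54],[[0,0.6,0],[0,0,0],8.54],[[0,0,0],[0,0,0],8.54]]'
python3 - <<'E'
from h import *
go(.437,-.30,.008,81.8)
E
```

```text
time_s: 3.3
eef_pos: [0.4439, -0.3058, 0.0215]
eef_rot: [-0.528, 0.541, 0.463, -0.463]
wrist_force: [-0.6, -0.0, 0.5]
opening: 1.001
pos [ 0.4439 -0.3058  0.0215] yaw 81.8 tilt [-0.011 -1.    -0.015] shift cm [0.49 1.33 0.79] turn y 0.0 F [-0.6 -0.   0.5] open 1.001 t 3.3
```

```bash
python3 -m jog '[[[0.5,0.8,0.8],[0,0,0],8.54],[[0,0,0],[0,0,0],8.54],[[0,0,0],[0,0,0],8.54]]'
python3 - <<'E'
from h import *
go(.437,-.30,.008,81.8)
E
```

```text
time_s: 3.55
eef_pos: [0.4388, -0.3017, 0.0174]
eef_rot: [-0.525, 0.543, 0.464, -0.463]
wrist_force: [-0.3, -0.3, 0.5]
opening: 1.0
pos [ 0.4388 -0.3017  0.0174] yaw 81.9 tilt [-0.016 -1.    -0.02 ] shift cm [0.16 0.93 0.23] turn y 0.001 F [-0.3 -0.3  0.5] open 1.0 t 3.55
```

```bash
python3 -m jog '[[[0.2,0.9,0.3],[0.03,0,-0.03],8.54],[[0,0.2,0],[0,0,0],8.54]]'
python3 - <<'E'
from h import *
go(.437,-.30,.008,81.8)
E
```

```text
time_s: 3.72
eef_pos: [0.4372, -0.3003, 0.0086]
eef_rot: [0.539, -0.529, -0.465, 0.462]
wrist_force: [-1.6, -0.1, -0.3]
opening: 1.001
pos [ 0.4372 -0.3003  0.0086] yaw 81.9 tilt [ 0.012 -1.     0.007] shift cm [0.02 0.06 0.02] turn y 0.001 F [-1.6 -0.1 -0.3] open 1.001 t 3.72
```

```bash
python3 -m jog '[[[0,0,0],[-0.007,0,0.01],5],[[0,0,0],[0,0,0],5],[[0,0,0],[0,0,0],4.5],[[0,0,0],[0,0,0],4.5],[[0,0,0],[0,0,0],4.5],[[0,0,0],[0,0,0],4.5]]'
python3 - <<'E'
from h import *
go(.437,-.30,.008,81.8)
E
```

```text
time_s: 4.22
eef_pos: [0.4382, -0.3011, 0.0108]
eef_rot: [-0.532, 0.536, 0.464, -0.463]
wrist_force: [0.3, 0.2, 0.4]
opening: 0.529
pos [ 0.4382 -0.3011  0.0108] yaw 81.9 tilt [-0.003 -1.    -0.005] shift cm [0.1  0.28 0.13] turn y 0.002 F [0.3 0.2 0.4] open 0.529 t 4.22
```

Run:
```python
from h import *
c=cam('side'); B=c['bgr']; a=cv2.resize(B[240:360,240:380],None,fx=4,fy=4)
d=cam('top')['bgr']; b=cv2.resize(d[210:300,360:440],None,fx=3.5,fy=480/90)
cv2.imwrite('pics/s4.png',np.hstack([cv2.resize(a,(500,430)),cv2.resize(b,(290,430))]))
```

```text
(no output)
```

View pics/s4.png

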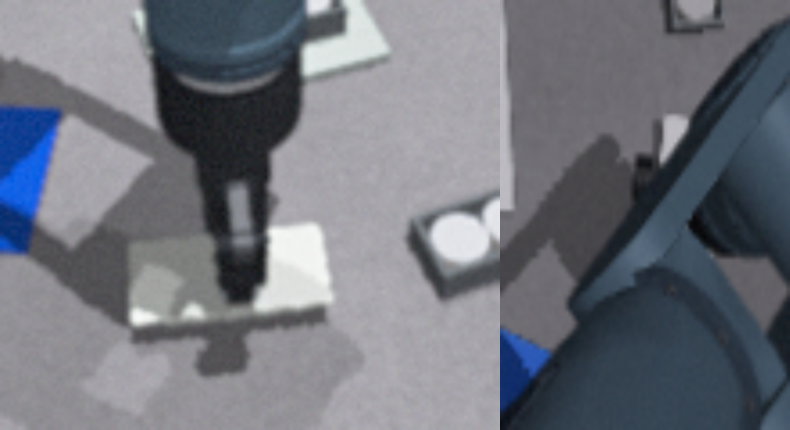

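The near fingertip at crop (240,300) stops short of the sheet's near edge (about 315). The opening followed the command to 45 mm, so the tips look to be on top of the sheet rather than beside it. Checking with depth.

Run:
```python
from h import *
c=cam('side'); P=pts(c); g=cv2.cvtColor(c['bgr'],cv2.COLOR_BGR2GRAY)
for v in range(306,336,2): print(v,[ (int(g[v,u]),P[v,u].round(3).tolist()) for u in (300,307)])
```

```text
306 [(62, [0.417, -0.349, 0.128]), (130, [0.427, -0.363, 0.143])]
308 [(85, [0.414, -0.361, 0.139]), (113, [0.426, -0.365, 0.14])]
310 [(72, [0.42, -0.334, 0.095]), (70, [0.425, -0.369, 0.14])]
312 [(63, [0.419, -0.335, 0.09]), (55, [0.425, -0.367, 0.131])]
314 [(92, [0.419, -0.336, 0.087]), (32, [0.426, -0.362, 0.118])]
316 [(102, [0.426, -0.299, 0.027]), (34, [0.426, -0.362, 0.112])]
318 [(94, [0.416, -0.349, 0.093]), (30, [0.428, -0.354, 0.095])]
320 [(120, [0.424, -0.309, 0.028]), (22, [0.432, -0.336, 0.062])]
322 [(126, [0.423, -0.315, 0.029]), (31, [0.432, -0.335, 0.054])]
324 [(126, [0.421, -0.319, 0.029]), (72, [0.435, -0.322, 0.028])]
326 [(128, [0.42, -0.324, 0.029]), (141, [0.434, -0.327, 0.028])]
328 [(140, [0.423, -0.311, 0.003]), (125, [0.437, -0.313, 0.001])]
330 [(90, [0.422, -0.314, 0.001]), (85, [0.436, -0.318, 0.001])]
332 [(83, [0.42, -0.321, 0.004]), (83, [0.434, -0.324, 0.002])]
334 [(85, [0.42, -0.323, 0.0]), (89, [0.433, -0.328, 0.001])]
```

```bash
python3 -m jog '[[[0,-2,0],[0,0,0],4.5],[[0,-2,0],[0,0,0],4.5],[[0,0,0],[0,0,0],4.5],[[0,0,0],[0,0,0],4.5]]'
python3 - <<'E'
from h import *
go(.437,-.30,.008,81.8)
c=cam('side'); P=pts(c); g=cv2.cvtColor(c['bgr'],cv2.COLOR_BGR2GRAY)
u0=slice(285,335); Q=P[280:335,u0].reshape(-1,3); G=g[280:335,u0].ravel()
f=(Q[:,2]>.033)&(G<90); q=Q[f]
i=np.argsort(q[:,2])[:14]; print(q[i].round(3))
w=np.zeros(g.shape,bool); w[240:350,270:345]=1
s=w&(P[...,2]>.018)&(P[...,2]<.033)&(g>110); print('sheet z',np.median(P[s][:,2]), P[s].min(0),P[s].max(0))
cv2.imwrite('pics/s5.png',cv2.resize(c['bgr'][240:350,250:370],None,fx=5,fy=5,interpolation=2))
E
```

```text
time_s: 4.7
eef_pos: [0.437, -0.3, 0.0505]
eef_rot: [-0.534, 0.535, 0.464, -0.463]
wrist_force: [0.2, -0.1, 0.6]
opening: 0.526
pos [ 0.437  -0.3     0.0505] yaw 81.9 tilt [-0.    -1.    -0.002] shift cm [0.   4.25 0.  ] turn y 0.001 F [ 0.2 -0.1  0.6] open 0.526 t 4.7
[[ 0.431 -0.335  0.09 ]
 [ 0.433 -0.336  0.09 ]
 [ 0.431 -0.334  0.091]
 [ 0.427 -0.335  0.091]
 [ 0.434 -0.337  0.092]
 [ 0.429 -0.336  0.092]
 [ 0.425 -0.335  0.092]
 [ 0.436 -0.339  0.093]
 [ 0.433 -0.336  0.093]
 [ 0.435 -0.336  0.093]
 [ 0.429 -0.335  0.093]
 [ 0.423 -0.335  0.093]
 [ 0.436 -0.337  0.093]
 [ 0.425 -0.335  0.094]]
sheet z 0.027724195859440807 [ 0.37257833 -0.33433289  0.02102102] [ 0.56202051 -0.09923002  0.03294341]
```

View pics/s5.png

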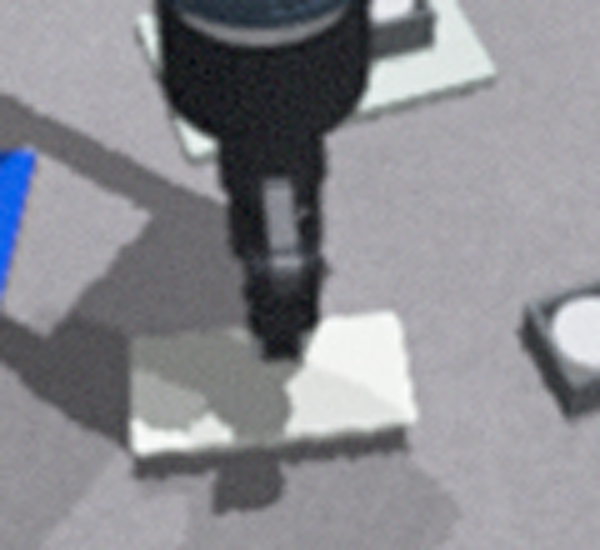

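Crop: the fingertip ends at (280,357), hovering over the sheet. Ray geometry puts the tip at about z=0.08 while the TCP reads 0.05, so at this opening the tips sit well behind the TCP. I'll open to 7 cm and go lower in small, force-watched steps.

```bash
python3 -m jog '[[[0,0,0],[0,0,0],7.2],[[0,0,0],[0,0,0],7.2],[[0,0,0],[0,0,0],7.2],[[0,1.5,0],[0,0,0],7.2],[[0,1.5,0],[0,0,0],7.2],[[0,1.4,0],[0,0,0],7.2],[[0,0,0],[0,0,0],7.2]]'
python3 - <<'E'
from h import *
go(.437,-.30,.0,81.8)
c=cam('side'); P=pts(c); g=cv2.cvtColor(c['bgr'],cv2.COLOR_BGR2GRAY)
Q=P[290:345,285:340].reshape(-1,3); G=g[290:345,285:340].ravel()
f=(Q[:,2]>.006)&(G<60)&(Q[:,1]<-.325)
print(np.sort(Q[f][:,2])[:10].round(3), np.median(Q[f][np.argsort(Q[f][:,2])[:10]],0))
E
```

```text
time_s: 5.33
eef_pos: [0.436, -0.2991, 0.0019]
eef_rot: [0.535, -0.534, -0.464, 0.463]
wrist_force: [-0.9, 1.1, -1.1]
opening: 0.84
pos [ 0.436  -0.2991  0.0019] yaw 81.9 tilt [ 0.001 -1.     0.   ] shift cm [-0.08  0.19 -0.11] turn y 0.001 F [-0.9  1.1 -1.1] open 0.84 t 5.33
[0.045 0.045 0.046 0.048 0.049 0.05  0.05  0.05  0.051 0.051] [ 0.42824304 -0.34743837  0.0490442 ]
```

```bash
python3 -m jog '[[[0,0.4,0],[0,0,0],7.2],[[0,0.4,0],[0,0,0],7.2],[[0,0,0],[0,0,0],7.2]]'
python3 - <<'E'
from h import *
go(.437,-.30,.0,81.8)
c=cam('side'); g=cv2.cvtColor(c['bgr'],cv2.COLOR_BGR2GRAY); print(g[312:348,298:318:2])
E
```

```text
time_s: 5.63
eef_pos: [0.437, -0.3, -0.0047]
eef_rot: [-0.534, 0.534, 0.464, -0.463]
wrist_force: [0.0, 0.5, -0.4]
opening: 0.84
pos [ 0.437  -0.3    -0.0047] yaw 81.9 tilt [ 0.    -1.    -0.001] shift cm [ 0.   -0.47 -0.  ] turn y 0.001 F [ 0.   0.5 -0.4] open 0.84 t 5.63
[[ 91  50  46  61  91  82  70  35 109 227]
 [115  64  46  46  74  70  58  31 109 226]
 [132  73  33  36  56  60  48  26 121 226]
 [130  80  28  34  64  63  44  29 129 227]
 [125  88  33  39  57  54  49  22 132 228]
 [131  82  27  38  50  51  43  20 134 223]
 [129  85  27  34  46  40  34  21 134 227]
 [129  81  35  32  44  37  35  33 139 226]
 [126  71  21  27  33  39  39  25 136 227]
 [132  83  29  29  28  29  32  31 132 227]
 [127  96  32  33  39  34  36  28 133 225]
 [129 101  31  38  21  31  36  13 123 228]
 [127 111  30  31  32  30  18  27 111 226]
 [126  98  38  25  35  29  27  30  89 212]
 [130  94  31  28  38  47  43  32  80 172]
 [144 108  34  40  38  49  38  35  73 125]
 [141 117  38  30  35  36  41  53  72  97]
 [120 112  62  25  30  37  45  85  74  82]
 [ 91  90  90  43  30  25  50  99  81  80]
 [ 84  85 100  52  32  19  52 108  90  96]
 [ 81  87 100  55  30  44  90 131 127 129]
 [ 85  81  89  74  58  85 132 150 149 148]
 [ 88  80  89  97  77 108 146 147 153 152]
 [ 79  81  79  96  72  99 133 149 153 151]
 [ 82  81  87  80  84  87 131 150 154 146]
 [ 80  82  80  85  81  84 127 146 150 147]
 [ 84  82  81  82  85  79 110 148 148 148]
 [ 79  80  81  80  82  82 123 147 151 147]
 [ 79  82  81  82  84  99 141 148 144 144]
 [ 85  82  82  88  87 111 149 150 149 151]
 [ 82  84  86  85  82  97 137 150 142 146]
 [ 84  83  75  82  80  85 133 147 141 143]
 [ 83  83  81  81  82  78 130 151 147 152]
 [ 82  80  87  82  85  80 127 152 146 146]
 [ 78  83  80  84  84  79 131 152 147 148]
 [ 91  77  99 104 114 103 138 146 146 149]]
```

```bash
python3 -m jog '[[[0,0.6,0],[0,0,0],7.2],[[0,0.6,0],[0,0,0],7.2],[[0,0.4,0],[0,0,0],7.2],[[0,0,0],[0,0,0],7.2]]'
python3 - <<'E'
from h import *
go(.437,-.30,.0,81.8)
c=cam('side'); g=cv2.cvtColor(c['bgr'],cv2.COLOR_BGR2GRAY); print(g[326:350:1,300:316:2])
E
```

```text
time_s: 6.02
eef_pos: [0.4382, -0.3013, -0.0202]
eef_rot: [-0.533, 0.536, 0.464, -0.463]
wrist_force: [0.4, 0.3, 0.7]
opening: 0.84
pos [ 0.4382 -0.3013 -0.0202] yaw 81.9 tilt [-0.002 -1.    -0.004] shift cm [ 0.11 -2.02  0.13] turn y 0.001 F [0.4 0.3 0.7] open 0.84 t 6.02
[[106  34  28  37  27  32  28  60]
 [122  55  36  30  27  25  23  45]
 [134  55  25  30  25  17  32  37]
 [110  54  33  35  27  28  16  34]
 [ 86  48  21  32  33  38  25  36]
 [ 81  39  32  46  41  45  39  38]
 [ 86  40  25  52  43  44  39  44]
 [ 82  44  32  45  37  30  53  78]
 [ 82  62  34  41  33  37  91 126]
 [ 82  79  67  26  25  24 109 152]
 [ 85  97  78  23  27  27 115 152]
 [ 86  94  82  36  42  39 120 151]
 [ 80  87  78  68  76  65 125 150]
 [ 80  86  80  85  81  91 131 150]
 [ 85  79  81  82  85 120 147 146]
 [ 84  85  86  81  81 126 149 144]
 [ 88  83  84  83  85 106 149 149]
 [ 85  82  84  85  78  92 148 140]
 [ 88  80  86  82  83  95 150 147]
 [ 83  82  83  84  86  83 139 142]
 [ 82  85  80  79  82  80 131 146]
 [ 82  82  82  83  89  87 138 146]
 [ 80  97  96  99 125  98 129 149]
 [104 135 129 138 149 138 143 149]]
```

```bash
python3 -m jog '[[[0.1,0.4,0.1],[0,0,0],7.2],[[0,0.2,0],[0,0,0],7.2],[[0,0,0],[0,0,0],4.6],[[0,0,0],[0,0,0],4.6],[[0,0,0],[0,0,0],4.6],[[0,0,0],[0,0,0],4.6],[[0,0,0],[0,0,0],4.6]]'
python3 - <<'E'
from h import *
go(.437,-.30,.0,81.8)
E
```

```text
time_s: 6.65
eef_pos: [0.4378, -0.3005, -0.0259]
eef_rot: [-0.532, 0.536, 0.464, -0.463]
wrist_force: [0.7, -1.1, -0.3]
opening: 0.614
pos [ 0.4378 -0.3005 -0.0259] yaw 81.9 tilt [-0.003 -1.    -0.005] shift cm [ 0.03 -2.59  0.07] turn y 0.001 F [ 0.7 -1.1 -0.3] open 0.614 t 6.65
```

```bash
python3 -m jog '[[[0,-1.5,0],[0,0,0],4.6],[[0,-2.5,0],[0,0,0],4.6],[[0,-3,0],[0,0,0],4.6],[[0,-1.5,0],[0,0,0],4.6],[[0,0,0],[0,0,0],4.6]]'
python3 - <<'E'
from h import *
go(.509,-.1015,.06,94.5)
c=cam('side'); P=pts(c); g=cv2.cvtColor(c['bgr'],cv2.COLOR_BGR2GRAY)
w=np.zeros(g.shape,bool); w[215:335,255:350]=1
s=w&(P[...,2]>.06)&(P[...,2]<.16)&(g>150); Q=P[s];Q=Q[(Q[:,1]<-.26)]; print(len(Q),np.percentile(Q,[3,50,97],axis=0).round(3))
A=np.c_[Q[:,:2],np.ones(len(Q))]; print('tilt',np.linalg.lstsq(A,Q[:,2],rcond=None)[0].round(3))
E
```

```text
time_s: 7.07
eef_pos: [0.4356, -0.2984, 0.06]
eef_rot: [0.534, -0.534, -0.464, 0.463]
wrist_force: [0.9, -0.5, 0.0]
opening: 0.615
pos [ 0.4356 -0.2984  0.06  ] yaw 81.9 tilt [ 0.001 -1.    -0.   ] shift cm [ 2.053e+01  2.000e-02 -4.480e+00] turn y -0.22 F [ 0.9 -0.5  0. ] open 0.615 t 7.07
667 [[ 0.376 -0.331  0.111]
 [ 0.46  -0.304  0.114]
 [ 0.486 -0.274  0.116]]
tilt [-0.004  0.012  0.119]
```

```bash
python3 -m jog '[[[0,0,0],[0,-0.11,0],4.6],[[0,0,0],[0,-0.11,0],4.6],[[3,0,-1.4],[0,0,0],4.6],[[3,0,-1.4],[0,0,0],4.6],[[3,0,-1.4],[0,0,0],4.6],[[3,0,-1.4],[0,0,0],4.6],[[3,0,-1.4],[0,0,0],4.6],[[2.5,0,-1],[0,0,0],4.6],[[1,0,-0.4],[0,0,0],4.6],[[0,0,0],[0,0,0],4.6]]'
python3 - <<'E'
from h import *
go(.509,-.1015,.06,94.5)
E
```

```text
time_s: 7.95
eef_pos: [0.4983, -0.097, 0.0454]
eef_rot: [0.484, -0.473, -0.52, 0.521]
wrist_force: [0.4, 0.1, -0.9]
opening: 0.616
pos [ 0.4983 -0.097   0.0454] yaw 94.8 tilt [ 0.01  -1.     0.012] shift cm [-0.53 -1.48 -1.01] turn y 0.006 F [ 0.4  0.1 -0.9] open 0.616 t 7.95
```

```bash
python3 -m jog '[[[-0.4,0,-0.9],[-0.012,0,0.01],4.6],[[-0.1,0,-0.1],[0,0,0],4.6],[[0,0,0],[0,0,0],4.6]]'
python3 - <<'E'
from h import *
go(.509,-.1015,-.0139,94.5)
c=cam('side'); P=pts(c); g=cv2.cvtColor(c['bgr'],cv2.COLOR_BGR2GRAY)
print(P[200:260,285:345][...,2].max())
w=np.zeros(g.shape,bool); w[190:280,255:370]=1
s=w&(P[...,2]>.08)&(P[...,2]<.12)&(g>90)&(P[...,1]<-.06); Q=P[s]; print(len(Q),np.percentile(Q,[1,50,99],axis=0).round(3))
print(cv2.minAreaRect((Q[:,:2]*1000).astype(np.float32)))
print(rect(c,cv2.morphologyEx(s.astype(np.uint8),cv2.MORPH_CLOSE,np.ones((15,15))),float(np.median(Q[:,2]))))
A=np.c_[Q[:,:2],np.ones(len(Q))]; print('tilt',np.linalg.lstsq(A,Q[:,2],rcond=None)[0].round(3))
cv2.imwrite('pics/s6.png',cv2.resize(c['bgr'][180:290,240:380],None,fx=5,fy=5,interpolation=2))
E
```

```text
time_s: 8.2
eef_pos: [0.5076, -0.1014, 0.0421]
eef_rot: [0.479, -0.477, -0.52, 0.522]
wrist_force: [-0.2, 0.1, -0.2]
opening: 0.612
pos [ 0.5076 -0.1014  0.0421] yaw 94.9 tilt [ 0.    -1.     0.003] shift cm [-0.02  5.6  -0.16] turn y 0.007 F [-0.2  0.1 -0.2] open 0.612 t 8.2
nan
511 [[ 0.446 -0.136  0.091]
 [ 0.482 -0.108  0.096]
 [ 0.56  -0.072  0.106]]
((503.7297058105469, -110.93840789794922), (114.102783203125, 94.32693481445312), 4.558599472045898)
(array([ 503.5, -100.9,  122.2,  102.7,  -18.5]), array([286, 209], dtype=int32), array([337, 238], dtype=int32))
tilt [-0.009  0.022  0.103]
```

View pics/s6.png

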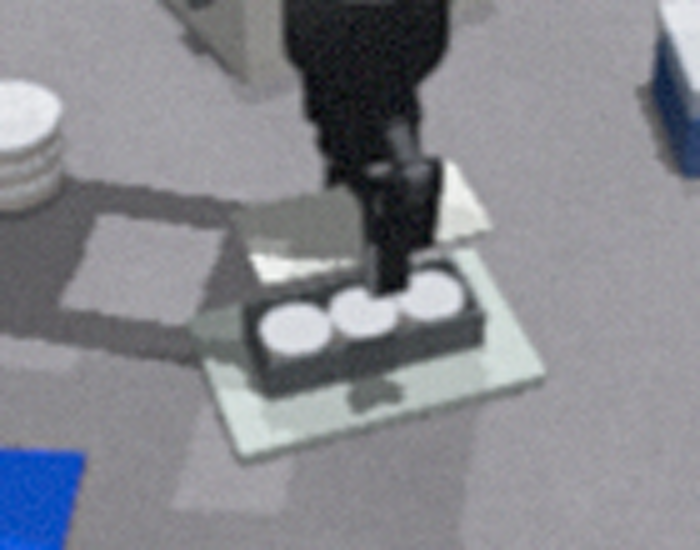

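Run:
```python
from h import *
c=cam('side'); a=np.radians(4.5); ex=np.array([np.cos(a),np.sin(a)]); ey=np.array([-ex[1],ex[0]])
f=lambda L:[(240+x/5-.4,180+y/5-.4) for x,y in L]
for nm,L,z in(('sheet near',[(255,283),(492,233)],.092),('tray near bottom',[(270,395),(484,342)],.010)):
    X=ray(c,f(L),z)[:,:2]; m=X.mean(0); d=X[1]-X[0]
    w={'s':.027,'t':.023}[nm[0]]
    print(nm,X.round(4).tolist(),'len',np.linalg.norm(d),'yaw',np.degrees(np.arctan2(d[1],d[0])),'centre',m+w*ey)
```

```text
sheet near [[0.4463, -0.1287], [0.5625, -0.1248]] len 0.11629762730687515 yaw 1.9335864849947706 centre [ 0.50228184 -0.09983419]
tray near bottom [[0.4517, -0.1225], [0.5643, -0.1156]] len 0.11274302227110755 yaw 3.491312952789882 centre [ 0.50620565 -0.09613475]
```

```bash
python3 -m jog '[[[0.1,1.3,-0.2],[0,0,0],4.6],[[0,1.3,-0.1],[0,0,0],4.6],[[0,1.2,0],[0,0,0],4.6],[[0,0.6,0],[0,0,0],4.6],[[0,0,0],[0,0,0],4.6]]'
python3 - <<'E'
from h import *
go(.511,-.1000,-.0139,94.7)
E
```

```text
time_s: 8.72
eef_pos: [0.5133, -0.1052, 0.0043]
eef_rot: [-0.48, 0.481, 0.52, -0.519]
wrist_force: [-1.1, 0.9, 3.6]
opening: 0.615
pos [ 0.5133 -0.1052  0.0043] yaw 94.5 tilt [-0.    -1.    -0.002] shift cm [0.53 1.82 0.2 ] turn y -0.004 F [-1.1  0.9  3.6] open 0.615 t 8.72
```

```bash
python3 -m jog '[[[0.4,0.2,0.2],[0,0,0],4.6],[[0.1,0.2,0],[0,0,0],4.6],[[0,0,0],[0,0,0],4.6]]'
python3 - <<'E'
from h import *
go(.511,-.1000,-.0139,94.7)
E
```

```text
time_s: 8.97
eef_pos: [0.5129, -0.1034, 0.0026]
eef_rot: [-0.479, 0.483, 0.519, -0.517]
wrist_force: [0.8, 3.5, -2.3]
opening: 0.615
pos [ 0.5129 -0.1034  0.0026] yaw 94.2 tilt [-0.002 -1.    -0.007] shift cm [0.36 1.65 0.17] turn y -0.008 F [ 0.8  3.5 -2.3] open 0.615 t 8.97
```

Contact came too early, with a lateral force. The tool drifted to y=-0.105, so the +y finger is touching the tray rim. I'll lift, re-centre and re-measure.

```bash
python3 -m jog '[[[0,-1,0],[0,0,0],4.6],[[0.3,-1,0.2],[0,0,0],4.6],[[0.1,0,0],[0,0,0],4.6],[[0,0,0],[0,0,0],4.6]]'
python3 - <<'E'
from h import *
go(.511,-.0985,.02,94.7)
c=cam('side'); cv2.imwrite('pics/s7.png',cv2.resize(c['bgr'][200:275,260:360],None,fx=7,fy=7,interpolation=2))
E
```

```text
time_s: 9.3
eef_pos: [0.5095, -0.1004, 0.0241]
eef_rot: [-0.48, 0.483, 0.519, -0.517]
wrist_force: [-0.2, 0.4, -0.8]
opening: 0.615
pos [ 0.5095 -0.1004  0.0241] yaw 94.1 tilt [-0.002 -1.    -0.005] shift cm [ 0.18  0.41 -0.17] turn y -0.01 F [-0.2  0.4 -0.8] open 0.615 t 9.3
```

View pics/s7.png

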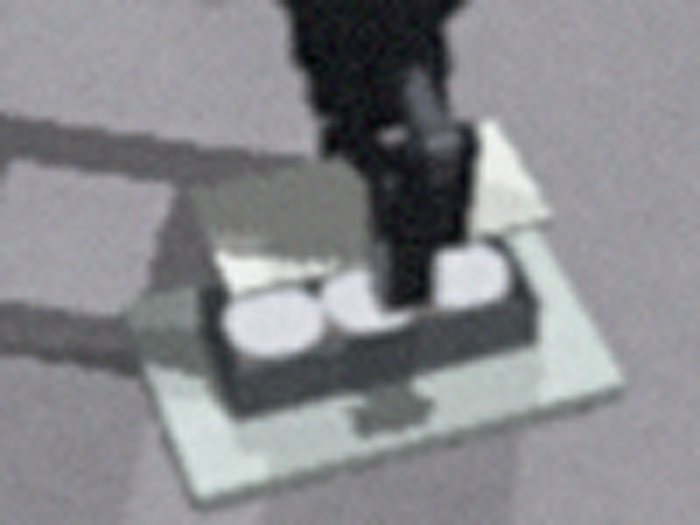

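Run:
```python
from h import *
c=cam('side'); a=np.radians(4.5); ex=np.array([np.cos(a),np.sin(a)]); ey=np.array([-ex[1],ex[0]])
f=lambda L:[(260+x/7-.4,200+y/7-.4) for x,y in L]
C={}
for nm,L,z,w in(('sheet',[(229,296),(551,218)],.0725,.027),('tray',[(237,418),(537,345)],.010,.023),('dock',[(203,505),(623,388)],.010,.05)):
    X=ray(c,f(L),z)[:,:2]; m=X.mean(0); d=X[1]-X[0]; 
    print(nm,X.round(4).tolist(),'len',np.linalg.norm(d).round(4),'yaw',np.degrees(np.arctan2(d[1],d[0])).round(1),'centre',(m+w*ey).round(4))
P=pts(c); g=c['bgr'].min(2)
s=(P[...,2]>.066)&(P[...,2]<.088)&(g>80)&(P[...,0]>.44)&(P[...,0]<.58)&(P[...,1]<-.06)&(P[...,1]>-.14); Q=P[s]; print('sheet z',np.median(Q,0))
A=np.c_[Q[:,:2],np.ones(len(Q))]; print('tilt',np.linalg.lstsq(A,Q[:,2],rcond=None)[0].round(3))
```

```text
sheet [[0.4497, -0.1282], [0.5656, -0.12]] len 0.1162 yaw 4.0 centre [ 0.5055 -0.0972]
tray [[0.4509, -0.1247], [0.5631, -0.1186]] len 0.1124 yaw 3.1 centre [ 0.5052 -0.0987]
dock [[0.431, -0.1608], [0.586, -0.1471]] len 0.1556 yaw 5.0 centre [ 0.5046 -0.1041]
sheet z [ 0.48484761 -0.10777156  0.07797944]
tilt [0.001 0.016 0.079]
```

```bash
python3 -m jog '[[[0,0.5,0.1],[0.004,0,0],4.6],[[0,0.5,0.1],[0,0,0],4.6],[[0,0.3,0],[0,0,0],4.6],[[0,0,0],[0,0,0],4.6]]'
python3 - <<'E'
from h import *
go(.5095,-.1015,-.0139,94.5)
E
```

```text
time_s: 9.73
eef_pos: [0.507, -0.1005, 0.009]
eef_rot: [0.481, -0.482, -0.517, 0.518]
wrist_force: [-0.5, 0.2, -1.4]
opening: 0.611
pos [ 0.507  -0.1005  0.009 ] yaw 94.2 tilt [-0.002 -1.     0.   ] shift cm [-0.12  2.29 -0.24] turn y -0.006 F [-0.5  0.2 -1.4] open 0.611 t 9.73
```

```bash
python3 -m jog '[[[-0.1,0.4,-0.2],[0,0,0],4.6],[[0,0.4,0],[0,0,0],4.6],[[0,0.3,0],[0,0,0],4.6],[[0,0,0],[0,0,0],4.6]]'
python3 - <<'E'
from h import *
go(.5095,-.1015,-.0139,94.5)
E
```

```text
time_s: 10.07
eef_pos: [0.5084, -0.1011, -0.0045]
eef_rot: [0.482, -0.481, -0.517, 0.519]
wrist_force: [0.1, 0.4, 0.1]
opening: 0.611
pos [ 0.5084 -0.1011 -0.0045] yaw 94.2 tilt [-0.001 -1.     0.002] shift cm [-0.05  0.94 -0.11] turn y -0.006 F [0.1 0.4 0.1] open 0.611 t 10.07
```

Past the previous contact height with no force. Continuing.

```bash
python3 -m jog '[[[0,0.4,-0.1],[0,0,0],4.6],[[0,0.3,0],[0,0,0],4.6],[[0,0.1,0],[0,0,0],4.6],[[0,0,0],[0,0,0],4.6]]'
python3 - <<'E'
from h import *
go(.5095,-.1015,-.0139,94.5)
E
```

```text
time_s: 10.4
eef_pos: [0.5094, -0.101, -0.0136]
eef_rot: [0.482, -0.481, -0.517, 0.519]
wrist_force: [-0.1, -0.2, -0.5]
opening: 0.612
pos [ 0.5094 -0.101  -0.0136] yaw 94.1 tilt [-0.    -1.     0.002] shift cm [-0.05  0.03 -0.  ] turn y -0.006 F [-0.1 -0.2 -0.5] open 0.612 t 10.4
```

```bash
python3 -m jog '[[[0,0.15,0],[0,0,0],4.6],[[0,0,0],[0,0,0],4.6],[[0,0,0],[0,0,0],4.6]]'
python3 -m jog '[[[0,0.1,0],[0,0,0],4.6],[[0,0,0],[0,0,0],4.6],[[0,0,0],[0,0,0],4.6]]'
```

```text
time_s: 10.65
eef_pos: [0.5102, -0.1013, -0.0134]
eef_rot: [0.482, -0.481, -0.517, 0.518]
wrist_force: [0.1, -0.2, -0.6]
opening: 0.618
time_s: 10.9
eef_pos: [0.5107, -0.1015, -0.014]
eef_rot: [0.481, -0.482, -0.517, 0.518]
wrist_force: [0.1, -0.6, -0.1]
opening: 0.613
```

```bash
python3 - <<'E'
from h import *
c=cam('side'); P=pts(c); g=c['bgr'].min(2)
s=(P[...,2]>.028)&(P[...,2]<.055)&(g>80)&(P[...,0]>.44)&(P[...,0]<.58)&(P[...,1]<-.05)&(P[...,1]>-.14); Q=P[s]; print(len(Q),'sheet z',np.median(Q,0))
A=np.c_[Q[:,:2],np.ones(len(Q))]; print('tilt',np.linalg.lstsq(A,Q[:,2],rcond=None)[0].round(3))
E
python3 -m jog '[[[0,0.2,0],[0,0,0],4.6],[[0,0.2,0],[0,0,0],4.6]]'
```

```text
515 sheet z [ 0.48436082 -0.10837363  0.03979871]
tilt [0.002 0.017 0.04 ]
time_s: 11.12
eef_pos: [0.5108, -0.1015, -0.0143]
eef_rot: [0.482, -0.481, -0.517, 0.519]
wrist_force: [-12.9, 3.5, 31.6]
opening: 0.618
```

Seated: 31 N push back and the sheet top is at 0.0398 (expected 0.039). Releasing.

```bash
python3 -m jog '[[[0,-0.1,0],[0,0,0],4.6],[[0,0,0],[0,0,0],5.6],[[0,0,0],[0,0,0],6],[[0,0,0],[0,0,0],6.6],[[0,0,0],[0,0,0],6.6],[[0,-1,0],[0,0,0],6.8],[[0,-2,0],[0,0,0],7],[[0,-3.5,0],[0,0,0],7],[[0,-4,0],[0,0,0],7],[[0,-3,0],[0,0,0],7],[[0,0,0],[0,0,0],7]]'
python3 - <<'E'
from h import *
go(.6105,-.304,.08,95.2)
c=cam('top'); b=c['bgr']; P=pts(c); g=b.min(2)
w=np.zeros(g.shape,bool); w[200:260,325:370]=1
print(rect(c,w&(P[...,2]>.025)&(P[...,2]<.06),.039), np.nanmedian(P[w&(P[...,2]>.025)],0))
c=cam('side'); P=pts(c); g=c['bgr'].min(2)
s=(P[...,2]>.028)&(P[...,2]<.055)&(P[...,0]>.43)&(P[...,0]<.59)&(P[...,1]<-.03)&(P[...,1]>-.18)&(g>60)
print(rect(c,s,.039),np.median(P[s],0))
d=(P[...,2]<.02)&(P[...,2]>.0055)&(P[...,0]>.41)&(P[...,0]<.61)&(P[...,1]<-.03)&(P[...,1]>-.18)
E
```

```text
time_s: 12.03
eef_pos: [0.5079, -0.1, 0.1262]
eef_rot: [0.485, -0.478, -0.516, 0.52]
wrist_force: [0.7, 0.1, 0.7]
opening: 0.822
pos [ 0.5079 -0.1     0.1262] yaw 94.2 tilt [ 0.004 -1.     0.011] shift cm [-21.1    4.45  -8.8 ] turn y -0.018 F [0.7 0.1 0.7] open 0.822 t 12.03
(array([ 482.8, -105.3,   61. ,   54. ,    5.3]), array([339, 227], dtype=int32), array([357, 247], dtype=int32)) [ 0.4832309  -0.08165512  0.50071306]
(array([ 504.8, -104.6,  118. ,   59.5,    4.4]), array([288, 229], dtype=int32), array([338, 254], dtype=int32)) [ 0.50367856 -0.10627227  0.0398456 ]
```

Run:
```python
from h import *
t=np.load('top0.npz'); b=t['bgr']; c=cam('top'); g=b.min(2); P=t['P']
w=np.zeros(g.shape,bool); w[172:224,395:430]=1
m=w&(g>120); n,l,s,ce=cv2.connectedComponentsWithStats(m.astype(np.uint8)); print(s,ray(c,ce[1:],.018).round(4), np.nanmedian(P[m][:,2]))
c2=cam('side'); s0=np.load('side0.npz'); S=s0['P']; gg=s0['bgr'].min(2)
k=(S[...,0]>.53)&(S[...,0]<.69)&(S[...,1]>-.36)&(S[...,1]<-.25)
m2=k&(gg>140)&(S[...,2]>.008); n,l,s,ce=cv2.connectedComponentsWithStats(m2.astype(np.uint8)); print(s[:,4],ray(c2,ce[1:],.018).round(4),np.nanmedian(S[m2][:,2]))
k=(S[...,2]>.006)&(S[...,0]>.53)&(S[...,0]<.69)&(S[...,1]>-.36)&(S[...,1]<-.25); print(cv2.minAreaRect((S[k][:,:2]*1000).astype(np.float32)))
# dock tray same way, both
w=np.zeros(g.shape,bool); w[205:252,337:356]=1
m=w&(g>120)&(P[...,2]>.02); n,l,s,ce=cv2.connectedComponentsWithStats(m.astype(np.uint8)); print('dock',s[:,4],ray(c,ce[1:],.028).round(4))
```

```text
[[     0      0    640    400 255726]
 [   406    181     13     33    274]] [[ 0.6124 -0.3081  0.018 ]] 0.02365343355692462
[255485    515] [[ 0.6078 -0.3048  0.018 ]] 0.02202304943392385
((607.6101684570312, -307.9089660644531), (116.74943542480469, 47.45695495605469), 5.694899559020996)
dock [255660     12      9    298     11      9      1] [[ 0.5593 -0.1198  0.028 ]
 [ 0.565  -0.0868  0.028 ]
 [ 0.5086 -0.1013  0.028 ]
 [ 0.51   -0.1244  0.028 ]
 [ 0.4671 -0.1279  0.028 ]
 [ 0.4482 -0.0976  0.028 ]]
```

```bash
python3 -m jog '[[[-2.7,0,-1.1],[-0.011,-0.02,0.004],7.5],[[-2.7,0,-1.1],[0,0,0],7.5],[[-2.7,0,-1.1],[0,0,0],7.5],[[-2.7,0,-1.1],[0,0,0],7.5],[[-2.7,0,-1.1],[0,0,0],7.5],[[-2.7,0,-1.1],[0,0,0],7.5],[[-2.7,0,-1.1],[0,0,0],7.5],[[-2.5,0,-1.1],[0,0,0],7.5],[[0,2,0],[0,0,0],7.5],[[0,2,0],[0,0,0],7.5],[[0,0,0],[0,0,0],7.5]]'
python3 - <<'E'
from h import *
go(.612,-.307,.02,95.4)
t=np.load('top0.npz')
c=cam('top'); P=pts(c); w=np.zeros(P.shape[:2],bool); w[195:262,325:366]=1
m=w&(P[...,2]>.025)&(P[...,2]<.06)
print('sheet',rect(c,m,.039),np.nanmedian(P[m],0)); g=c['bgr'].min(2); print('lowertray before: 509.2 -101.5 4.5')
E
```

```text
time_s: 13.15
eef_pos: [0.5993, -0.3037, 0.0457]
eef_rot: [0.493, -0.458, -0.519, 0.526]
wrist_force: [-1.8, 0.8, -0.7]
opening: 0.881
pos [ 0.5993 -0.3037  0.0457] yaw 95.4 tilt [ 0.031 -0.999  0.041] shift cm [-0.53  2.51 -1.34] turn y -0.0 F [-1.8  0.8 -0.7] open 0.881 t 13.15
sheet (array([ 510.2, -103.4,  117.3,   54.2,    4.1]), array([338, 208], dtype=int32), array([357, 247], dtype=int32)) [ 0.50887816 -0.10291416  0.04047344]
lowertray before: 509.2 -101.5 4.5
```

Sheet is within 1–2 mm and 0.4° of the tray. Aligning over the second tray.

```bash
python3 -m jog '[[[-0.4,0,-1.2],[-0.041,0,0.031],7.5],[[-0.1,0,-0.1],[0,0,0],7.5],[[0,0,0],[0,0,0],7.5]]'
python3 - <<'E'
from h import *
go(.612,-.307,-.024,95.4)
E
```

```text
time_s: 13.45
eef_pos: [0.6112, -0.3056, 0.0443]
eef_rot: [0.478, -0.474, -0.523, 0.523]
wrist_force: [0.3, -0.7, 0.5]
opening: 0.879
pos [ 0.6112 -0.3056  0.0443] yaw 95.4 tilt [ 0.003 -1.     0.004] shift cm [-0.17  6.82 -0.1 ] turn y 0.001 F [ 0.3 -0.7  0.5] open 0.879 t 13.45
```

```bash
python3 -m jog '[[[-0.1,1,-0.1],[-0.004,0,0.003],7.5],[[0,1,0],[0,0,0],7.5],[[0,1,0],[0,0,0],7.5],[[0,0.9,0],[0,0,0],7.5],[[0,0.7,0],[0,0,0],7.5],[[0,0,0],[0,0,0],7.5]]'
python3 - <<'E'
from h import *
go(.612,-.307,-.024,95.4)
E
```

```text
time_s: 13.95
eef_pos: [0.6122, -0.3057, -0.0046]
eef_rot: [0.476, -0.475, -0.524, 0.524]
wrist_force: [-0.6, 0.7, -0.3]
opening: 0.878
pos [ 0.6122 -0.3057 -0.0046] yaw 95.5 tilt [ 0.001 -1.     0.001] shift cm [-0.13  1.94  0.03] turn y 0.002 F [-0.6  0.7 -0.3] open 0.878 t 13.95
```

```bash
python3 -m jog '[[[-0.1,0.7,0],[0,0,0],7.5],[[0,0.7,0],[0,0,0],7.5],[[0,0.4,0],[0,0,0],7.5],[[0,0.2,0],[0,0,0],7.5],[[0,0,0],[0,0,0],6],[[0,0,0],[0,0,0],5],[[0,0,0],[0,0,0],3.8],[[0,0,0],[0,0,0],3.8],[[0,0,0],[0,0,0],3.8],[[0,0,0],[0,0,0],3.8]]'
python3 - <<'E'
from h import *
go(.612,-.307,-.024,95.4)
E
```

```text
time_s: 14.78
eef_pos: [0.6127, -0.3074, -0.0262]
eef_rot: [0.476, -0.475, -0.523, 0.524]
wrist_force: [0.2, 0.4, -1.6]
opening: 0.523
pos [ 0.6127 -0.3074 -0.0262] yaw 95.5 tilt [ 0.    -1.     0.001] shift cm [ 0.05 -0.22  0.07] turn y 0.002 F [ 0.2  0.4 -1.6] open 0.523 t 14.78
```

```bash
python3 -m jog '[[[0,-1.5,0],[0,0,0],3.8],[[0,-2.5,0],[0,0,0],3.8],[[0,-3,0],[0,0,0],3.8],[[0,-3,0],[0,0,0],3.8],[[0,-1,0],[0,0,0],3.8],[[0,0,0],[0,0,0],3.8],[[2,0,0.8],[0,0,0],3.8],[[2.5,0,1.1],[0,0,0],3.8],[[2.7,0,1.1],[0,0,0],3.8],[[2.7,0,1.1],[0,0,0],3.8]]'
python3 - <<'E'
from h import *
go(.510,-.102,.07,94.7)
E
```

```text
time_s: 15.62
eef_pos: [0.5611, -0.2149, 0.0895]
eef_rot: [0.476, -0.478, -0.522, 0.522]
wrist_force: [0.5, -0.0, 0.1]
opening: 0.525
pos [ 0.5611 -0.2149  0.0895] yaw 95.2 tilt [-0.002 -1.    -0.001] shift cm [11.71  1.93  4.07] turn y 0.009 F [ 0.5 -0.   0.1] open 0.525 t 15.62
```

```bash
python3 -m jog '[[[2.5,0,0.9],[0,0.009,0],3.8],[[2.5,0,0.9],[0,0,0],3.8],[[2.5,0,0.9],[0,0,0],3.8],[[2.3,0,0.8],[0,0,0],3.8],[[1.2,0,0.4],[0,0,0],3.8],[[0,0,0],[0,0,0],3.8]]'
python3 - <<'E'
from h import *
go(.510,-.102,.0128,94.7)
E
```

```text
time_s: 16.12
eef_pos: [0.5022, -0.0968, 0.0815]
eef_rot: [0.483, -0.475, -0.519, 0.522]
wrist_force: [0.1, -0.6, -1.7]
opening: 0.524
pos [ 0.5022 -0.0968  0.0815] yaw 94.8 tilt [ 0.006 -1.     0.011] shift cm [-0.62  6.86 -0.81] turn y 0.001 F [ 0.1 -0.6 -1.7] open 0.524 t 16.12
```

```bash
python3 -m jog '[[[-0.5,0,-0.8],[-0.011,0,0.006],3.8],[[-0.1,0.8,0],[0,0,0],3.8],[[0,0.8,0],[0,0,0],3.8],[[0,0.8,0],[0,0,0],3.8],[[0,0.8,0],[0,0,0],3.8],[[0,0.8,0],[0,0,0],3.8],[[0,0,0],[0,0,0],3.8]]'
python3 - <<'E'
from h import *
go(.510,-.102,.0128,94.7)
c=cam('side'); P=pts(c); g=c['bgr'].max(2)
s=(P[...,2]>.058)&(P[...,2]<.12)&(P[...,0]>.43)&(P[...,0]<.59)&(P[...,1]<-.03)&(P[...,1]>-.14)&(g>130)
Q=P[s]; print(len(Q),np.median(Q,0)); A=np.c_[Q[:,:2],np.ones(len(Q))]; print('dish tilt',np.linalg.lstsq(A,Q[:,2],rcond=None)[0].round(3))
E
```

```text
time_s: 16.7
eef_pos: [0.5134, -0.1072, 0.0356]
eef_rot: [-0.479, 0.481, 0.52, -0.52]
wrist_force: [-0.8, 1.0, -0.5]
opening: 0.528
pos [ 0.5134 -0.1072  0.0356] yaw 94.6 tilt [-0.002 -1.    -0.002] shift cm [0.55 2.28 0.3 ] turn y -0.002 F [-0.8  1.  -0.5] open 0.528 t 16.7
246 [ 0.48750206 -0.11039467  0.08587923]
dish tilt [ 0.018 -0.121  0.064]
```

```bash
python3 -m jog '[[[0.5,0.3,0.3],[0,0,0],3.8],[[0.1,0.3,0],[0,0,0],3.8],[[0,0.3,0],[0,0,0],3.8],[[0,0.3,0],[0,0,0],3.8],[[0,0,0],[0,0,0],3.8]]'
python3 - <<'E'
from h import *
go(.510,-.102,.0128,94.7)
E
```

```text
time_s: 17.17
eef_pos: [0.5103, -0.1012, 0.0235]
eef_rot: [-0.478, 0.481, 0.52, -0.519]
wrist_force: [0.4, 0.8, -0.3]
opening: 0.527
pos [ 0.5103 -0.1012  0.0235] yaw 94.6 tilt [-0.003 -1.    -0.003] shift cm [-0.08  1.07  0.04] turn y -0.002 F [ 0.4  0.8 -0.3] open 0.527 t 17.17
```

```bash
python3 -m jog '[[[0,0.4,0],[0.003,0,-0.003],3.8],[[0,0.3,0],[0,0,0],3.8],[[0,0.3,0],[0,0,0],3.8],[[0,0,0],[0,0,0],3.8]]'
python3 -m jog '[[[0,0.2,0],[0,0,0],3.8],[[0,0,0],[0,0,0],3.8]]'
python3 - <<'E'
from h import *
go(.510,-.102,.0128,94.7)
E
```

```text
time_s: 17.5
eef_pos: [0.511, -0.1013, 0.0132]
eef_rot: [-0.479, 0.48, 0.52, -0.519]
wrist_force: [-0.1, 0.5, -0.3]
opening: 0.526
time_s: 17.67
eef_pos: [0.5115, -0.1015, 0.0116]
eef_rot: [-0.479, 0.48, 0.52, -0.519]
wrist_force: [-0.2, 1.0, 0.6]
opening: 0.521
pos [ 0.5115 -0.1015  0.0116] yaw 94.6 tilt [-0.    -1.    -0.002] shift cm [-0.03 -0.12  0.16] turn y -0.002 F [-0.2  1.   0.6] open 0.521 t 17.67
```

```bash
python3 -m jog '[[[0,0.1,0.1],[0,0,0],3.8],[[0,0.2,0],[0,0,0],3.8],[[0,0.2,0],[0,0,0],3.8]]'
```

```text
time_s: 17.92
eef_pos: [0.5116, -0.1017, 0.0114]
eef_rot: [-0.479, 0.48, 0.52, -0.519]
wrist_force: [-10.5, 2.7, 24.7]
opening: 0.527
```

```bash
python3 -m jog '[[[0,-0.1,0],[0,0,0],3.8],[[0,0,0],[0,0,0],4.8],[[0,0,0],[0,0,0],5.4],[[0,0,0],[0,0,0],6.2],[[0,0,0],[0,0,0],7],[[0,-1,0],[0,0,0],7],[[0,-2,0],[0,0,0],7],[[0,-3.5,0],[0,0,0],7],[[0,-4,0],[0,0,0],7],[[0,-4,0],[0,0,0],7],[[0,-4,0],[0,0,0],7],[[0,0,0],[0,0,0],7]]'
python3 - <<'E'
from h import *
go(.4907,.2487,.25,16.4)
c=cam('side'); P=pts(c)
for a,b in((.03,.05),(.052,.075)):
    s=(P[...,2]>a)&(P[...,2]<b)&(P[...,0]>.43)&(P[...,0]<.59)&(P[...,1]<-.03)&(P[...,1]>-.18)
    Q=P[s]; print(a,len(Q),np.percentile(Q,[1,50,99],axis=0).round(4).tolist(),cv2.minAreaRect((Q[:,:2]*1000).astype(np.float32)))
E
```

```text
time_s: 18.92
eef_pos: [0.5084, -0.1008, 0.2056]
eef_rot: [0.482, -0.478, -0.519, 0.52]
wrist_force: [1.3, -0.4, 0.5]
opening: 0.818
pos [ 0.5084 -0.1008  0.2056] yaw 94.6 tilt [ 0.003 -1.     0.005] shift cm [34.99 -4.32 -1.02] turn y 1.365 F [ 1.3 -0.4  0.5] open 0.818 t 18.92
0.03 291 [[0.4469, -0.1327, 0.0314], [0.4997, -0.1256, 0.0409], [0.5647, -0.0859, 0.0498]] ((506.3545227050781, -106.04407501220703), (117.77165985107422, 50.018089294433594), 3.4138829708099365)
0.052 768 [[0.4503, -0.1303, 0.0525], [0.5056, -0.1071, 0.0617], [0.5631, -0.0781, 0.0653]] ((507.150390625, -103.26971435546875), (115.4747085571289, 50.43758773803711), 5.577914237976074)
```

Tray is stacked at the expected heights, about 0.065 at the rim. Next: turn the jaws square to the lid bar, then move over.

```bash
python3 -m jog '[[[0,-1,0],[0,0.115,0],6],[[0,-1,0],[0,0.115,0],6],[[0,-1,0],[0,0.115,0],6],[[0,-1,0],[0,0.115,0],6],[[0,0,0],[0,0.115,0],6],[[0,0,0],[0,0.115,0],6],[[0,0,0],[0,0.115,0],6],[[0,0,0],[0,0.115,0],6],[[0,0,0],[0,0.115,0],6],[[0,0,0],[0,0.115,0],6],[[0,0,0],[0,0.115,0],6],[[0,0,0],[0,0.1,0],6]]'
python3 - <<'E'
from h import *
go(.4907,.2487,.22,16.4)
E
```

```text
time_s: 19.97
eef_pos: [0.5013, -0.0978, 0.2366]
eef_rot: [0.707, -0.698, -0.071, 0.085]
wrist_force: [-0.6, -0.8, 0.6]
opening: 0.703
pos [ 0.5013 -0.0978  0.2366] yaw 12.7 tilt [-0.018 -1.     0.015] shift cm [ 6.62  2.04 34.01] turn y -0.064 F [-0.6 -0.8  0.6] open 0.703 t 19.97
```

```bash
python3 -m jog '[[[0,0,0],[-0.015,-0.064,-0.018],6],[[0.9,0,3.5],[0,0,0],6],[[0.9,0,3.7],[0,0,0],6],[[0.9,0,3.7],[0,0,0],6],[[0.9,0,3.7],[0,0,0],6],[[0.9,0,3.7],[0,0,0],6],[[0.9,0,3.7],[0,0,0],6],[[0.9,0,3.7],[0,0,0],6],[[0.9,0,3.7],[0,0,0],6],[[0.9,0,3],[0,0,0],6],[[0,0,0],[0,0,0],6],[[0,0,0],[0,0,0],6]]'
python3 - <<'E'
from h import *
go(.4907,.2487,.19,16.4)
c=cam('top'); P=pts(c); w=np.zeros(P.shape[:2],bool); w[195:262,325:368]=1
m=w&(P[...,2]>.05)&(P[...,2]<.09); print('tray on stack',rect(c,m,.063))
E
```

```text
time_s: 20.97
eef_pos: [0.4813, 0.2492, 0.2244]
eef_rot: [0.701, -0.699, -0.09, 0.103]
wrist_force: [-0.7, 0.3, -0.3]
opening: 0.7
pos [0.4813 0.2492 0.2244] yaw 15.7 tilt [-0.017 -1.     0.005] shift cm [ 0.95  3.42 -0.32] turn y -0.012 F [-0.7  0.3 -0.3] open 0.7 t 20.97
tray on stack (array([ 512. , -103.3,  115. ,   47. ,    4.8]), array([339, 207], dtype=int32), array([357, 245], dtype=int32))
```

Stack verified: the upper tray is 2.8 mm, 1.8 mm and 0.3° from the lower one. Lining up on the bar.

```bash
python3 -m jog '[[[0.9,1,-0.3],[-0.005,-0.012,-0.017],6],[[0.1,1,0],[0,0,0],6],[[0,1,0],[0,0,0],6],[[0,0.5,0],[0,0,0],6],[[0,0,0],[0,0,0],6]]'
python3 - <<'E'
from h import *
go(.4907,.2487,.10,16.4)
c=cam('side'); cv2.imwrite('pics/s8.png',cv2.resize(c['bgr'][80:200,240:350],None,fx=5,fy=5,interpolation=2))
E
```

```text
time_s: 21.43
eef_pos: [0.4908, 0.2441, 0.1851]
eef_rot: [-0.7, 0.7, 0.097, -0.1]
wrist_force: [0.0, -0.4, -0.4]
opening: 0.704
pos [0.4908 0.2441 0.1851] yaw 16.0 tilt [-0.005 -1.     0.   ] shift cm [0.15 8.51 0.44] turn y -0.006 F [ 0.  -0.4 -0.4] open 0.704 t 21.43
```

View pics/s8.png

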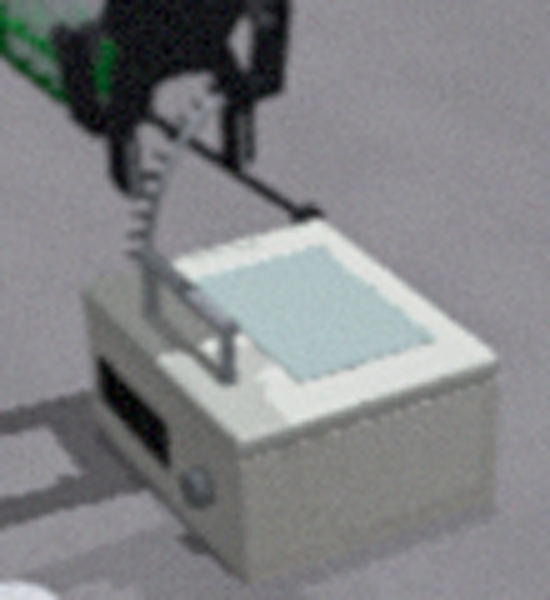

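Run:
```python
from h import *
c=cam('side'); f=[(240+130/5,80+190/5),(240+240/5,80+165/5)]
for z in(.17,.19,.21,.23): print(z,ray(c,f,z).round(3).tolist())
P=pts(c); g=c['bgr'].max(2); Q=P[80:122,255:298].reshape(-1,3); G=g[80:122,255:298].ravel()
k=(G<70)&(Q[:,1]<.33)&(Q[:,1]>.15); q=Q[k]; q=q[np.argsort(q[:,2])]; print(q[:12].round(3))
b=P[130:160,265:295]; m=(b[...,2]>.137)&(b[...,2]<.165); print('bar',np.median(b[m],0))
```

```text
0.17 [[0.472, 0.341, 0.17], [0.547, 0.359, 0.17]]
0.19 [[0.467, 0.299, 0.19], [0.539, 0.316, 0.19]]
0.21 [[0.461, 0.257, 0.21], [0.53, 0.273, 0.21]]
0.23 [[0.456, 0.214, 0.23], [0.522, 0.23, 0.23]]
[[0.52  0.248 0.219]
 [0.525 0.245 0.22 ]
 [0.518 0.253 0.22 ]
 [0.516 0.259 0.221]
 [0.521 0.241 0.222]
 [0.518 0.254 0.223]
 [0.519 0.245 0.224]
 [0.516 0.259 0.224]
 [0.52  0.25  0.224]
 [0.522 0.242 0.225]
 [0.456 0.231 0.225]
 [0.522 0.242 0.228]]
bar [0.48756921 0.2348888  0.14972213]
```

Fingers at (0.458..0.520) straddle the bar at 0.489, with tips at z≈0.22. Descending, then closing on the bar.

```bash
python3 -m jog '[[[0.1,1.5,0.3],[0,0,-0.005],6],[[0,1.5,0.1],[0,0,0],6],[[0,1.5,0],[0,0,0],6],[[0,1.5,0],[0,0,0],6],[[0,1.2,0],[0,0,0],6],[[0,0.5,0],[0,0,0],6],[[0,0,0],[0,0,0],6]]'
python3 - <<'E'
from h import *
go(.4907,.2487,.097,16.4)
E
```

```text
time_s: 22.12
eef_pos: [0.4958, 0.2486, 0.1118]
eef_rot: [0.701, -0.7, -0.102, 0.094]
wrist_force: [0.1, 0.3, 0.5]
opening: 0.703
pos [0.4958 0.2486 0.1118] yaw 15.9 tilt [ 0.012 -1.     0.   ] shift cm [-0.5   1.47  0.15] turn y -0.009 F [0.1 0.3 0.5] open 0.703 t 22.12
```

```bash
python3 -m jog '[[[-0.5,0.7,0],[0,0,0.01],6],[[0,0.6,0],[0,0,0],6],[[0,0.1,0],[0,0,0],6],[[0,0,0],[0,0,0],4],[[0,0,0],[0,0,0],2],[[0,0,0],[0,0,0],0.4],[[0,0,0],[0,0,0],0.4],[[0,0,0],[0,0,0],0.4],[[0,0,0],[0,0,0],0.4],[[0,0,0],[0,0,0],0.4]]'
python3 - <<'E'
from h import *
go(.4907,.2487,.097,16.4)
E
```

```text
time_s: 22.95
eef_pos: [0.4896, 0.2467, 0.0995]
eef_rot: [-0.7, 0.701, 0.097, -0.099]
wrist_force: [0.4, -0.6, -1.4]
opening: 0.117
pos [0.4896 0.2467 0.0995] yaw 15.9 tilt [-0.002 -1.    -0.001] shift cm [0.16 0.25 0.16] turn y -0.008 F [ 0.4 -0.6 -1.4] open 0.117 t 22.95
```

Bar gripped at a 10 mm opening. Lifting along the hinge arc.

```bash
python3 -m jog '[[[0.25,-0.76,0],[0,0,0],0.4],[[0.28,-0.76,0],[0,0,0],0.4],[[0.32,-0.74,0],[0,0,0],0.4],[[0.36,-0.73,0],[0,0,0],0.4],[[0.4,-0.7,0],[0,0,0],0.4],[[0.43,-0.69,0],[0,0,0],0.4]]'
cat >> h.py <<'E'
def lidang(p0=np.array([.4896,.2467,.0995])):
    from scipy.optimize import brentq
    o,R=st(); d=o['eef_pos']-p0; bx=d[:2]@[np.cos(np.radians(16.4)),np.sin(np.radians(16.4))]; 
    X,Z=-.155+bx,.0455+d[2]
    print('dx,dz',bx.round(4),d[2].round(4),'theta',round(np.arctan2(Z,-X)-np.arctan2(.0455,.155),3),'radius err mm',round(1000*(np.hypot(X,Z)-np.hypot(.155,.0455)),1),'F',o['wrist_force'].round(1),'open',o['opening'].round(3),'tilt',R[2].round(3),'t',o['time_s'])
E
python3 -c "
from h import *
lidang()"
```

```text
time_s: 23.45
eef_pos: [0.5066, 0.2516, 0.1415]
eef_rot: [-0.7, 0.701, 0.093, -0.102]
wrist_force: [0.0, 0.2, -10.2]
opening: 0.117Traceback (most recent call last):
  File "<string>", line 3, in <module>
    lidang()
    ~~~~~~^^
  File "h.py", line 39, in lidang
    print('dx,dz',bx.round(4),d[2].round(4),'theta',round(np.arctan2(Z,-X)-np.arctan2(.0455,.155),3),'radius err mm',round(1000*(np.hypot(X,Z)-np.hypot(.155,.0455)),1),'F',o['wrist_force'].round(1),'open',o['opening'].round(3),'tilt',R[2].round(3),'t',o['time_s'])
                                                                                                                                                                                                             ^^^^^^^^^^^^^^^^^^
AttributeError: 'float' object has no attribute 'round'
```

```bash
sed -i "s/o\['opening'\].round(3)/round(o['opening'],3)/" h.py; python3 -m jog '[[[0.46,-0.66,0],[0,0,0],0.4],[[0.5,-0.64,0],[0,0,0],0.4],[[0.52,-0.61,0],[0,0,0],0.4],[[0.56,-0.58,0],[0,0,0],0.4],[[0.6,-0.56,0],[0,0,0],0.4],[[0.6,-0.53,0],[0,0,0],0.4]]'
python3 -c "
from h import *
lidang()"
```

```text
time_s: 23.95
eef_pos: [0.5357, 0.2601, 0.1791]
eef_rot: [-0.699, 0.702, 0.089, -0.108]
wrist_force: [-3.5, -1.9, -8.6]
opening: 0.11
dx,dz 0.048 0.0796 theta 0.578 radius err mm 3.1 F [-3.5 -1.9 -8.6] open 0.11 tilt [-0.027 -1.    -0.001] t 23.95
```

```bash
python3 -m jog '[[[0.63,-0.48,0],[0,0,-0.01],0.4],[[0.65,-0.45,0],[0,0,-0.01],0.4],[[0.66,-0.43,0],[0,0,0],0.4],[[0,0,0],[0,0,0],0.4]]'
python3 - <<'E'
from h import *
lidang()
for n in('side','top'):
    c=cam(n); P=pts(c); h=np.array([.6393,.2927,.0995]); a=np.radians(16.4); ex=np.array([np.cos(a),np.sin(a),0]); ey=np.array([-np.sin(a),np.cos(a),0])
    d=P-h; x=-d@ex; y=d@ey; z=d[...,2]
    L=(abs(y)<.105)&(x>.01)&(x<.15)&(z>.0)&(z<.2)&(c['bgr'].min(2)>110)
    th=np.arctan2(z,x)[L]; vx=cv2.fitLine(np.c_[x[L],z[L]].astype(np.float32),cv2.DIST_HUBER,0,.01,.01).ravel()
    print(n,'lid n',L.sum(),'slope',np.arctan2(vx[1],vx[0]),'pt',vx[2:])
    Pm=(abs(y-.126)<.012)&(x>.03)&(x<.17)&(z>.01)&(z<.15)&(c['bgr'].max(2)<100)
    if Pm.sum()>10:
        vx=cv2.fitLine(np.c_[x[Pm],z[Pm]].astype(np.float32),cv2.DIST_HUBER,0,.01,.01).ravel(); print(n,'pointer n',Pm.sum(),np.arctan2(vx[1],vx[0]),vx[2:])
    cv2.imwrite(f'pics/end_{n}.png',cv2.resize(c['bgr'][60:200,230:350] if n=='side' else c['bgr'][150:260,150:290],None,fx=5,fy=5,interpolation=2)[:600,:800])
E
```

```text
time_s: 24.28
eef_pos: [0.5541, 0.2654, 0.1939]
eef_rot: [-0.699, 0.701, 0.093, -0.103]
wrist_force: [-2.4, -1.1, -10.8]
opening: 0.114
dx,dz 0.0672 0.0944 theta 0.725 radius err mm 3.7 F [ -2.4  -1.1 -10.8] open 0.114 tilt [-0.014 -1.    -0.001] t 24.2833
side lid n 432 slope 0.64128345 pt [0.11486939 0.10256579]
side pointer n 23 -1.3224471 [0.11896916 0.0747565 ]
top lid n 1262 slope 0.70369446 pt [0.07289028 0.07459591]
top pointer n 112 0.77342176 [0.09026688 0.08846006]
```

View pics/end_side.png

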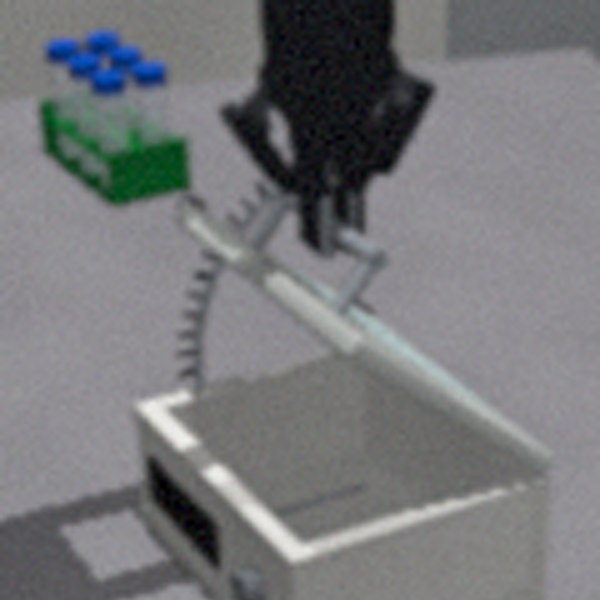

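Picture: the lid is up and held by its bar at about (340,235). The pointer is now hidden behind the lid edge at about (190,205), so it looks about level with it. I'll measure the lid's near edge by the same ray-to-plane method I used on the pointer.

Run:
```python
from h import *
lidang()
c=cam('side'); h=np.array([.6393,.2927,.0995]); a=np.radians(16.4); ex=np.array([np.cos(a),np.sin(a),0]); ey=np.array([-np.sin(a),np.cos(a),0])
def pl(uv,yo):
    A=ray(c,uv,0.); B=ray(c,uv,.3); D=B-A; t=((h+yo*ey-A)@ey)/(D@ey); X=A+D*t[:,None]-h; return np.c_[-X@ex,X[:,2]]
f=lambda L:[(230+x/5-.4,60+y/5-.4) for x,y in L]
for L in([(357,350),(548,466)],[(370,320),(550,455)]):
    Q=pl(f(L),-.111); d=Q[0]-Q[1]; print('lid edge',Q.round(4).tolist(),np.arctan2(d[1],d[0]).round(3))
# pointer centreline per column from first picture
s=np.load('side0.npz')['bgr'].min(2).astype(float); uv=[]
for u in range(273,298):
    v0=int(101+(u-268)*.62); r=np.arange(v0-5,v0+6); w=np.clip(105-s[r,u],0,None)
    if w.sum()>20: uv.append((u,(w*r).sum()/w.sum()))
Q=pl(uv,.126); v=cv2.fitLine(Q.astype(np.float32),cv2.DIST_HUBER,0,.001,.01).ravel(); print('pointer',len(uv),np.arctan2(abs(v[1]),abs(v[0])).round(3),Q[0],Q[-1])
```

```text
dx,dz 0.0659 0.0936 theta 0.715 radius err mm 3.7 F [-4.6 -2.  -7. ] open 0.116 tilt [-0.016 -1.    -0.001] t 24.3833
lid edge [[0.1358, 0.1159], [0.004, 0.0019]] 0.713
lid edge [[0.1272, 0.1317], [0.0029, 0.0093]] 0.777
pointer 25 0.733 [0.10465188 0.09126039] [0.01812845 0.0152647 ]
```

Lid is at about 0.715–0.725 and the pointer at about 0.735. A small nudge up, then hold and check for drift.

```bash
python3 -m jog '[[[0.3,-0.24,0],[0,0,0],0.4],[[0.05,-0.05,0],[0,0,0],0.4],[[0,0,0],[0,0,0],0.4],[[0,0,0],[0,0,0],0.4],[[0,0,0],[0,0,0],0.4],[[0,0,0],[0,0,0],0.4]]'
python3 -c "
from h import *
lidang()"
python3 -m jog '[[[0,0,0],[0,0,0],0.4],[[0,0,0],[0,0,0],0.4],[[0,0,0],[0,0,0],0.4],[[0,0,0],[0,0,0],0.4],[[0,0,0],[0,0,0],0.4],[[0,0,0],[0,0,0],0.4]]'
python3 -c "
from h import *
lidang()"
```

```text
time_s: 24.93
eef_pos: [0.5535, 0.2652, 0.1937]
eef_rot: [-0.699, 0.702, 0.091, -0.106]
wrist_force: [-3.6, -2.5, -8.4]
opening: 0.113
dx,dz 0.0666 0.0942 theta 0.721 radius err mm 3.8 F [-3.6 -2.5 -8.4] open 0.113 tilt [-0.022 -1.    -0.002] t 24.9333
time_s: 25.43
eef_pos: [0.5535, 0.2652, 0.1937]
eef_rot: [-0.699, 0.702, 0.091, -0.106]
wrist_force: [-3.5, -1.1, -7.7]
opening: 0.112
dx,dz 0.0665 0.0942 theta 0.721 radius err mm 3.8 F [-3.5 -1.1 -7.7] open 0.112 tilt [-0.022 -1.    -0.002] t 25.4333
```

Run:
```python
from h import *
c=cam('top'); P=pts(c); w=np.zeros(P.shape[:2],bool); w[195:262,325:368]=1
print('stack',rect(c,w&(P[...,2]>.05)&(P[...,2]<.09),.063))
lidang(); print(ctrl.hand_in())
```

```text
stack (array([ 512. , -103.3,  115. ,   47.1,    4.9]), array([339, 207], dtype=int32), array([357, 245], dtype=int32))
dx,dz 0.0665 0.0942 theta 0.721 radius err mm 3.8 F [-3.2 -2.  -8.6] open 0.114 tilt [-0.022 -1.    -0.002] t 25.4833
the job is handed in; nothing more can be done
None
```

I laid the white sheet on the dock tray, stacked the second tray on it, lifted the lid by its bar to the pointer arm's angle, and handed the job in at 25.5 s with the lid still held.

**Last checks, by top camera:**
- **Sheet:** about 1–2 mm and 0.4° off the lower tray, measured before I stacked the second tray.
- **Second tray:** 2.8 mm lengthwise, 1.8 mm across and about 0.4° off the lower tray, unchanged just before hand-in.
- **Lid:** steady at about 0.72 rad for 0.5 s, with about 9 N at the wrist.
- **Pointer:** about 0.73–0.74 rad, so the lid is 0.01–0.02 rad from it, against the 0.09 allowed.

**What disagreed or went wrong:**
- **TCP height:** the fingertips sat about 30–40 mm above the reported TCP height when open. The first try at gripping the sheet closed just above it, so I found the real tip height from the pictures and by watching the force.
- **First lowering of the sheet:** the tool drifted about 3.5 mm sideways and met a few newtons of contact above the seated height, probably a finger on the tray rim. I lifted, re-centred and set it down again.
- **Pointer and lid angles:** two readings were off and I set them aside. The top camera's depth gave 0.77 rad for the pointer. The side camera's depth gave 0.64 rad for the lid, while its lid-edge rays gave 0.71 and 0.78.
- **Not re-measured:** I never re-measured the pointer tip, dish stack, tip box and bottle after the start. I saw no sign of contact with them.

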